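# Uncover the bowl with a hanging lid lifter

### The job

The lid on the steel bowl is hot, so do not touch it with the gripper: pick up the lid lifter by its wooden ball, loosen your grip just enough that it swings down and hangs with the hook at the bottom, and grip it firmly again. Hook the lid by its loop, lift it clear of the bowl without tipping or dropping it, and set it down flat in the middle of the round cork trivet. Then unhook the lifter and stand it, hook down, in the white crock, leaving the bowl, the crock and the other things where they are.

Things in the scene. Friction and masses are not known exactly. Their poses are not given: they have to be found in the camera images.
- lifter: The lid lifter: pale wooden ball grip (34 mm), steel shaft with a cranked neck and a square hook, bars 8 mm thick. Origin: the ball's centre; x runs down the shaft; from 112 to 128 mm the neck steps 18 mm to +z; at 160 mm the hook's foot runs 50 mm towards -z, then its tip 16 mm back towards the ball. Starts level, 68 mm above the table, ball nearest the robot, tip side (-z) down. 200 g.
- lifter_hook (a point): The seat in the middle of the lifter's hook, where the lid's bar will lie: 152 mm from the ball's centre along x and 7 mm to -z; the bar fits up to 16 mm to either side of it. Once the lifter hangs, the seat is nearly straight below the ball (within some 20 mm) and the hook's mouth opens horizontally, in the direction that led from hook to ball before.
- ball_grip (a point): The ball's centre again. Gripped at about 60 N the lifter stays level when lifted; opening the fingers bit by bit, about 2 mm in all, until they press with 9 and then 6 N, lets it swing about the line between them and settle in 2 s; it may slip down by up to 15 mm, and falls below about 2 N. Centre of mass 100 mm from the ball. It needs 165 mm free below the ball.
- rest_mid (a point): The fixed wooden rest on which the lifter starts, 100 mm long (along the shaft), 70 mm wide: the point on its top between the two notched posts, 76 mm above the table. The nearer post stands 42 mm from the ball's centre.
- lid: The lid: a flat round steel plate, 164 mm diameter, with a round boss (100 mm diameter, 6 mm deep) beneath that keeps it in the bowl. Origin: centre of the plate's underside (6 mm above the boss's underside), z up, y along the loop's bar. Its top is 11 mm above the origin at the middle. About 280 g. On the bowl its origin is 76 mm above the table.
- lid_bar (a point): The middle of the lid's loop handle: a dark steel round bar 8 mm thick, 60 mm above the lid's origin, along the lid's y axis. The loop is 72 mm wide between the centres of its two legs; 45 mm are free between the lid and the bar.
- bowl: The steel bowl under the lid, loose: 153 mm diameter, 77 mm high. Origin: centre of its underside.
- trivet_top (a point): Centre of the top of the round cork trivet (184 mm diameter, 12 mm thick, fixed flat on the table).
- crock: Plain white ceramic crock, slightly conical, open at the top, 105 mm high, about 110 mm across the rim, wall 6 mm, floor 7 mm, loose, 0.9 kg. Origin: centre of its underside.
- spice_a: Bystander: a spice jar with a green cap, 46 mm diameter, 106 mm high. Origin: centre of its underside.
- timer: Bystander: a kitchen timer with an orange dial, 68 mm diameter, 57 mm high. Origin: centre of its underside.

How it is judged:
On the way, in this order (a step that is already met when the one before it is completed fails the run):
1. the lifter hangs hook down (the seat of the hook within 45 mm of straight below the ball), gripped firmly (15 N a finger), clear of everything (horizontal distance between lifter and lifter_hook below 0.045 m and height (world z) of lifter above 0.17 m and height (world z) of lifter_hook above 0.015 m and contact force between the fingers and lifter above 30 N and contact force between lifter and lid below 0.1 N and angular speed of lifter below 0.25 rad/s), for 0.3 s.
2. the lid hangs on the lifter, at least 14 mm above its seat on the bowl (height (world z) of lid above 0.09 m and contact force between lifter and lid above 1 N and contact force between lid and bowl below 0.1 N), for 0.3 s.
3. the lid lies on the trivet, free of the lifter (horizontal distance between lid and trivet_top below 0.035 m and height (world z) of lid below 0.03 m and contact force between lifter and lid below 0.1 N), for 0.2 s.
At the end, for the whole second after the job is handed in: the lid lies flat and at rest on the cork trivet, its centre within 35 mm of the trivet's; the lifter stands at rest in the crock, hook at the bottom and ball above the rim; the bowl and the crock stand upright within 40 mm of where they were (horizontal distance between lid and trivet_top below 0.035 m and height (world z) of lid between 0.013 and 0.023 m and angle between lid's own z axis and vertical below 0.06 rad and linear speed of lid below 0.02 m/s and horizontal distance between lifter_hook and crock below 0.055 m and height (world z) of lifter_hook below 0.06 m and height (world z) of lifter above 0.115 m and linear speed of lifter below 0.03 m/s and angle between each of crock, bowl's own z axis and vertical below 0.1 rad and distance of each of crock, bowl from where it was at the start of the episode below 0.04 m); the robot touches nothing.
It fails at once if the gripper or arm touches the hot lid (contact force between any of the fingers, the arm and lid above 0.5 N).
It fails at once if the lid is tipped (by more than 0.5 rad) (angle between lid's own z axis and vertical above 0.5 rad).
It fails at once if the lid is dropped or flung (faster than 0.7 m/s) (linear speed of lid above 0.7 m/s).
It fails at once if a bystander is moved by more than 30 mm (distance of any of spice_a, timer from where it was at the start of the episode above 0.03 m).
It also fails if it takes over 66 s, if anything falls off the work surface, if the arm or the gripper's body presses on something with over 40 N, if the wrist force passes 120 N, or if a joint passes its speed limit or range.

### The arm

A 7-joint arm with a two-finger parallel gripper is mounted at the origin on a cart in front of the work surface, level with it; the furniture and walls round the work are solid. World frame = base frame: x ahead of the robot, y to its left, z up, the work surface at z = 0. Lengths are in m, angles in rad, forces in N, time in s.
With the tool pointing down it reaches from about 0.4 to 0.85 m from the base axis. Payload 10.4 kg.
Tool frame: the origin (TCP) lies on the centre line of the jaws, within the pads' length; the fingertips stand 22 mm ahead of it and the grasp point (between the pads) lies 3 mm ahead of it; x points along the fingers, y is the direction in which the jaws open and shut, and the axes are right-handed (so a half turn about x gives the same grasp; the last joint's range is limited). The gripper opens to 87 mm and grips with 3 to 60 N. Pads are 19 mm wide; open, the fingers measure 117 mm over their backs; the gripper's body (75 mm by 190 mm) begins 51 mm behind the grasp point.
Start: joints at [1.115, 0.332, -0.065, 1.46, 0.022, 1.35, -0.088], TCP at [0.262, -0.567, 0.224] pointing down, gripper open.
Joint ranges: [-2.6, 2.6], [-0.5, 2.12], [-1.47, 1.34], [0.16, 2.42], [-1.27, 4.41], [0.06, 2.06], [-2.6, 2.6]. Speed limits (rad/s): [2.22, 2.22, 2.79, 2.79, 3.14, 3.14, 3.14].

### API

Orientations are given as a unit quaternion [x, y, z, w].
In Python, from bench import * gives the robot as it stands.
- The arm moves only by the tool arm_command, never from a script. Its argument "targets" is one flat list of numbers, 7 for each row, row after row: the turn, a rotation vector about the tool's x, y, z in units of 45 degrees (1.0 is 45 degrees), then the shift along the tool's x, y, z in units of 25 mm (1.0 is 25 mm), then the opening, from 0 (shut) to 1 (fully open). In form: [wx, wy, wz, tx, ty, tz, fingers, wx, wy, wz, tx, ty, tz, fingers, ...]. A call has 1 to 12 rows; each row shifts and turns the pose as measured when the row begins, along the tool's axes as they then stand; what a row does not reach is not made up. A row lasts 1/12 s, in which the tool goes at most 41.7 mm and 7.16 degrees, less where a joint would pass 70% of its speed; a pose out of reach is approached as far as the arm can. A call with a number of a shift or a turn outside -1 to 1 is refused whole. A call with a gripper value outside its range is refused whole. The fingers move at their own pace and stop on an object; "newtons" is the grip in N (left out, the last holds). Time passes only in rows, so rows that do not move let the fingers close. It gives the time, the measured TCP pose, the force and the opening at its end, in the units of the state.
- read_state(): the state, without advancing time (a new reading comes with each control period).
- camera(name): name is "scene" or "top"; returns the picture (384x512x3 uint8, red, green, blue); there is no depth.
- calibration(name): a dict with "camera_matrix" (3x3 intrinsics, pixels), "R" (3x3) and "t" (3): a world point X has camera coordinates R X + t. Camera axes: x right, y down, z forward; pixel columns grow to the right and rows downward; lengths in m; the calibration is good to about 2 mm. A picture is of the moment at which its call begins. calibration takes no time and is no camera call.
- close_job(): hands the job in, once; it reports no verdict.
The state is a dict: "time": time; "joint_positions": joint angles; "joint_vel": joint speeds; "joint_torque": joint torques, N m; "ee_pos": TCP position; "eef_rot": TCP orientation; "ft_force": force on the tool from outside, world axes, zero at the start; "torque": the same for the moment, N m; "width": finger opening in m.
Only numpy, scipy, OpenCV 4.12 (cv2) and the standard library are available. Lean on these libraries where they do the work, as an engineer would, in place of code of your own. Each camera call takes 0.05 s, during which the arm holds its last target.

## Working session

There is one attempt and no reset: what is moved stays moved. The work goes in short steps, Python scripts to look and compute and a tool call to move; the robot and the scene stay as the last step left them, time stands still between calls to the robot, and variables do not carry over. Pictures are saved under pics/ and viewed, and the job is handed in when it is done.

Besides the shell and the picture viewer there is one more tool, called after "Emit:" as name(argument=value, ...), one argument or row to a line, values as JSON. arm_command: Moves the arm, as the interface text tells. Shifts and turns lie within -1 to 1; 1 stands for 25 mm of shift or 45 degrees of turn. Its arguments: {"type":"object","properties":{"targets":{"type":"array","items":{"type":"number","minimum":-1,"maximum":1}},"newtons":{"type":"number"}},"required":["targets"]}

```bash
ls; mkdir -p pics; python3 - <<'E'
from bench import *
import cv2
s=read_state(); print(s['time'],s['ee_pos'],s['eef_rot'],s['width'],s['ft_force'])
for n in('scene','top'):
    im=camera(n); cv2.imwrite(f'pics/{n}0.png',im[:,:,::-1]); 
    c=calibration(n); print(c)
E
```

```text
pics
0.0 [ 0.26194497 -0.56703313  0.2235643 ] [-0.69047526 -0.15231724  0.6907513  -0.15134733] 0.08690660535558789 [-0.46114313  0.51689719  0.78760404]
{'camera_matrix': array([[410.32467815,   0.        , 251.78976048],
       [  0.        , 410.32467815, 193.16334924],
       [  0.        ,   0.        ,   1.        ]]), 'R': array([[-0.74798324, -0.66371274,  0.00254182],
       [-0.25906383,  0.28842655, -0.9217896 ],
       [ 0.61107037, -0.69014166, -0.38768219]]), 't': array([0.35882918, 0.24698497, 0.72535518])}
{'camera_matrix': array([[412.2903158 ,   0.        , 248.97928473],
       [  0.        , 412.2903158 , 195.85084578],
       [  0.        ,   0.        ,   1.        ]]), 'R': array([[ 0.01722626, -0.99975114, -0.01417458],
       [-0.98782572, -0.0148252 , -0.15485657],
       [ 0.15460789,  0.01666961, -0.98783527]]), 't': array([-0.01533054,  0.49023947,  1.20140872])}
```

View pics/scene0.png

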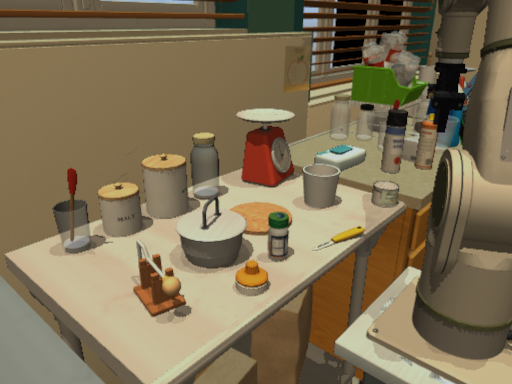

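View pics/top0.png

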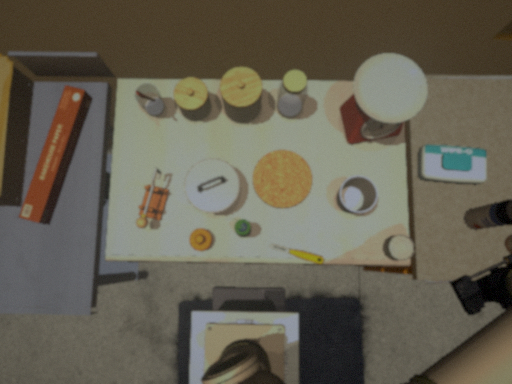

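The top view has +x up and +y left. The lifter on its rest is at about (155,195), the lid at (213,185), the trivet at (283,179) and the crock at (357,195). The timer is at (201,239) and the spice jar at (243,228). I'll enlarge these next.

```bash
cat > h.py <<'E'
from bench import *
import cv2, numpy as np
from scipy.spatial.transform import Rotation as Ro
def pr(n,X):
    c=calibration(n); p=c['camera_matrix']@(c['R']@np.array(X,float)+c['t']); return p[:2]/p[2]
def at(n,uv,z):
    c=calibration(n); d=c['R'].T@np.linalg.inv(c['camera_matrix'])@np.array([uv[0],uv[1],1.]); o=-c['R'].T@c['t']
    return o+d*(z-o[2])/d[2]
def tri(a,b):
    A=[];B=[]
    for n,uv in(('top',a),('scene',b)):
        c=calibration(n); d=c['R'].T@np.linalg.inv(c['camera_matrix'])@np.array([uv[0],uv[1],1.]); d/=np.linalg.norm(d); o=-c['R'].T@c['t']
        P=np.eye(3)-np.outer(d,d); A.append(P);B.append(P@o)
    return np.linalg.lstsq(np.vstack(A),np.hstack(B),rcond=None)[0]
def crop(im,x0,y0,w,h,k,f):
    cv2.imwrite(f,cv2.resize(im[y0:y0+h,x0:x0+w,::-1],None,fx=k,fy=k,interpolation=cv2.INTER_CUBIC))
E
python3 - <<'E'
import cv2
t=cv2.imread('pics/top0.png');s=cv2.imread('pics/scene0.png')
def c(im,x,y,w,h,k,f): cv2.imwrite(f,cv2.resize(im[y:y+h,x:x+w],None,fx=k,fy=k,interpolation=cv2.INTER_CUBIC))
c(t,125,150,130,100,6,'pics/a1.png'); c(t,240,140,150,100,5,'pics/a2.png'); c(s,120,180,160,140,4,'pics/a3.png')
E
```

```text
(no output)
```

View pics/a1.png

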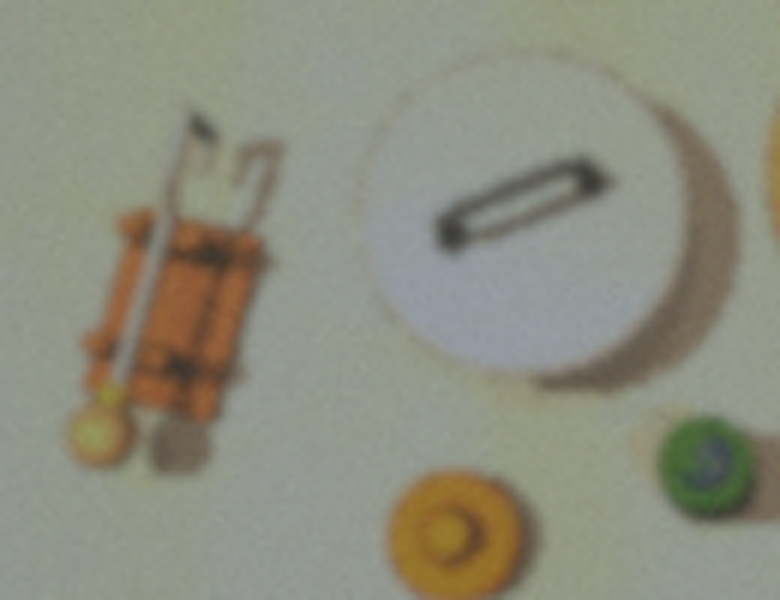

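View pics/a2.png

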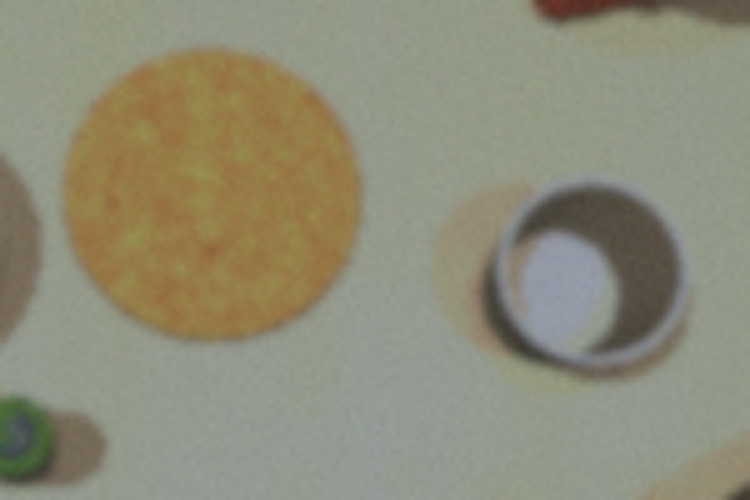

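View pics/a3.png

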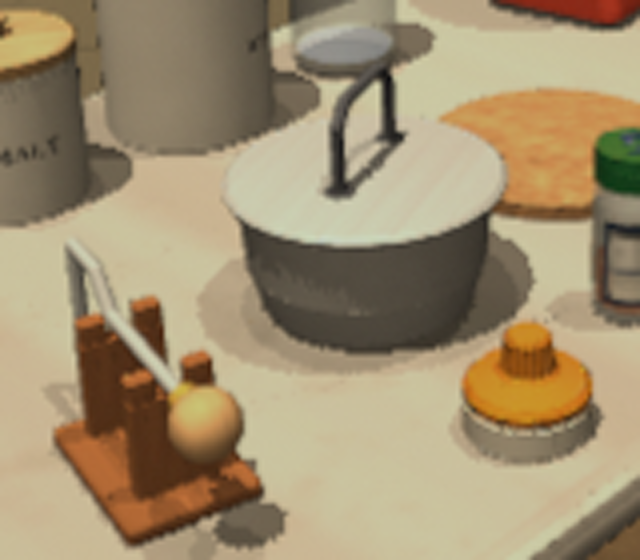

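```bash
python3 - <<'E'
from h import *
np.set_printoptions(precision=4,suppress=True)
f=lambda x,y,k,x0,y0:((x+.5)/k-.5+x0,(y+.5)/k-.5+y0)
A=lambda x,y:f(x,y,6,125,150); B=lambda x,y:f(x,y,5,240,140); S=lambda x,y:f(x,y,4,120,180)
for n in('top','scene'):
    c=calibration(n);print(n,-c['R'].T@c['t'])
print('ball',tri(A(99,434),S(206,424)),at('top',A(99,434),.068),at('scene',S(206,424),.068))
print('heel z.09',at('top',A(188,110),.09), 'neckstart',at('top',A(122,375),.072))
print('heel tri',tri(A(188,110),S(75,243)))
print('lid',at('top',A(525,214),.08))
print('rim pts',[at('top',A(*p),.08)[:2] for p in((362,214),(688,214),(525,50),(525,378))])
print('legs base',at('top',A(455,242),.087),at('top',A(605,180),.087), 'scene', at('scene',S(341,188),.087),at('scene',S(395,136),.087))
print('bar ends',[at('top',A(*p),.136)[:2] for p in((440,228),(585,160))],[at('scene',S(*p),.136)[:2] for p in((338,112),(385,70))])
print('trivet',at('top',B(213,195),.012),[at('top',B(*p),.012)[:2] for p in((64,195),(362,195),(213,48),(213,341))])
print('crock',at('top',B(592,274),.105),[at('top',B(*p),.105)[:2] for p in((495,274),(689,274),(592,178),(592,370))])
print('timer',at('top',A(458,535),.04),'spice',at('top',A(706,467),.106))
print('table bounds', [at('top',p,0)[:2] for p in((110,80),(408,78),(108,260),(412,265))])
s=read_state(); print(Ro.from_quat(s['eef_rot']).as_matrix())
E
```

```text
top [ 0.2988 -0.0281  1.2625]
scene [-0.1109  0.6675  0.508 ]
ball [0.4036 0.3043 0.0702] [0.4041 0.3053 0.068 ] [0.4058 0.3023 0.068 ]
heel z.09 [0.5608 0.2648 0.09  ] neckstart [0.4327 0.2946 0.072 ]
heel tri [0.5608 0.2648 0.0871]
lid [0.5136 0.1001 0.08  ]
rim pts [array([0.5124, 0.1796]), array([0.5147, 0.0208]), array([0.5955, 0.1027]), array([0.4333, 0.0976])]
legs base [0.4981 0.1328 0.087 ] [0.5296 0.0611 0.087 ] scene [0.5031 0.1306 0.087 ] [0.5286 0.0643 0.087 ]
bar ends [array([0.4962, 0.1333]), array([0.5293, 0.0669])] [array([0.4985, 0.1342]), array([0.521 , 0.0777])]
trivet [ 0.5499 -0.1086  0.012 ] [array([ 0.5486, -0.0166]), array([ 0.5513, -0.2004]), array([ 0.6435, -0.1082]), array([ 0.4591, -0.109 ])]
crock [ 0.4887 -0.3173  0.105 ] [array([ 0.4879, -0.2625]), array([ 0.4896, -0.372 ]), array([ 0.5443, -0.3186]), array([ 0.434, -0.316])]
timer [0.3595 0.1325 0.04  ] spice [0.3898 0.0088 0.106 ]
table bounds [array([0.8717, 0.4528]), array([ 0.8889, -0.5132]), array([0.2925, 0.4185]), array([ 0.2935, -0.5001])]
[[-0.0006  0.4194 -0.9078]
 [ 0.0011 -0.9078 -0.4194]
 [-1.     -0.0013  0.    ]]
```

```bash
cat > plan.py <<'E'
from h import *
np.set_printoptions(precision=4,suppress=True)
def toolR(yaw):  # yaw deg of tool y, tool x down
    a=np.radians(yaw); y=np.array([np.cos(a),np.sin(a),0]); x=np.array([0,0,-1.]); return np.stack([x,y,np.cross(x,y)],1)
def cyl(goal,yaw,n,show=12,arc=True,dturn=None):
    s=read_state(); p=np.array(s['ee_pos']); M=Ro.from_quat(s['eef_rot']).as_matrix()
    y0=np.degrees(np.arctan2(M[1,1],M[0,1])); 
    d=(yaw-y0+180)%360-180 if dturn is None else dturn
    c0=np.array([np.hypot(*p[:2]),np.arctan2(p[1],p[0]),p[2]]); g=np.array(goal,float); c1=np.array([np.hypot(*g[:2]),np.arctan2(g[1],g[0]),g[2]])
    print('t',s['time'],'from',p,'yaw',y0,'dyaw',d, 'w',s['width'],'F',s['ft_force'])
    P=[];
    for i in range(n+1):
        f=i/n
        if arc:
            c=c0+(c1-c0)*f; P.append([c[0]*np.cos(c[1]),c[0]*np.sin(c[1]),c[2]])
        else: P.append(p+(g-p)*f)
    P=np.array(P); 
    R0=M; fix=Ro.from_matrix(M.T@toolR(y0)).as_rotvec()
    for i in range(min(n,show)):
        Rt=toolR(y0+d*i/n); Rn=toolR(y0+d*(i+1)/n)
        if i==0: rv=Ro.from_matrix(M.T@Rn).as_rotvec()
        else: rv=Ro.from_matrix(Rt.T@Rn).as_rotvec()
        sh=Rt.T@(P[i+1]-P[i])/.025; print(np.round(np.degrees(rv)/45,3),np.round(sh,2))
E
python3 - <<'E'
from plan import *
cyl((.404,.304,.20),76,36,36,dturn=141.2)
E
```

```text
t 0.1 from [ 0.262  -0.5671  0.2236] yaw -65.20159830948346 dyaw 141.2 w 0.08694265428857102 F [-0.2957  0.6247  0.5944]
[-0.087  0.     0.002] [ 0.03 -0.16 -1.23]
[-0.087  0.     0.   ] [ 0.03 -0.14 -1.23]
[-0.087  0.     0.   ] [ 0.03 -0.12 -1.22]
[-0.087  0.     0.   ] [ 0.03 -0.09 -1.22]
[-0.087  0.     0.   ] [ 0.03 -0.07 -1.21]
[-0.087  0.     0.   ] [ 0.03 -0.05 -1.21]
[-0.087  0.     0.   ] [ 0.03 -0.03 -1.2 ]
[-0.087  0.     0.   ] [ 0.03 -0.   -1.2 ]
[-0.087  0.     0.   ] [ 0.03  0.02 -1.19]
[-0.087  0.     0.   ] [ 0.03  0.04 -1.18]
[-0.087  0.     0.   ] [ 0.03  0.06 -1.17]
[-0.087  0.     0.   ] [ 0.03  0.08 -1.17]
[-0.087  0.     0.   ] [ 0.03  0.1  -1.16]
[-0.087  0.     0.   ] [ 0.03  0.12 -1.15]
[-0.087  0.     0.   ] [ 0.03  0.14 -1.14]
[-0.087  0.     0.   ] [ 0.03  0.16 -1.13]
[-0.087  0.     0.   ] [ 0.03  0.18 -1.12]
[-0.087  0.     0.   ] [ 0.03  0.2  -1.11]
[-0.087  0.     0.   ] [ 0.03  0.22 -1.1 ]
[-0.087  0.     0.   ] [ 0.03  0.24 -1.09]
[-0.087  0.     0.   ] [ 0.03  0.26 -1.08]
[-0.087  0.     0.   ] [ 0.03  0.28 -1.07]
[-0.087  0.     0.   ] [ 0.03  0.29 -1.06]
[-0.087  0.     0.   ] [ 0.03  0.31 -1.05]
[-0.087  0.     0.   ] [ 0.03  0.33 -1.03]
[-0.087  0.     0.   ] [ 0.03  0.34 -1.02]
[-0.087  0.     0.   ] [ 0.03  0.36 -1.01]
[-0.087  0.     0.   ] [ 0.03  0.38 -1.  ]
[-0.087  0.     0.   ] [ 0.03  0.39 -0.98]
[-0.087  0.     0.   ] [ 0.03  0.41 -0.97]
[-0.087  0.     0.   ] [ 0.03  0.42 -0.96]
[-0.087  0.     0.   ] [ 0.03  0.44 -0.94]
[-0.087  0.     0.   ] [ 0.03  0.45 -0.93]
[-0.087  0.     0.   ] [ 0.03  0.47 -0.91]
[-0.087  0.     0.   ] [ 0.03  0.48 -0.9 ]
[-0.087  0.     0.   ] [ 0.03  0.49 -0.89]
```

Emit:
arm_command(
  targets=[-0.08,0,0,0,-0.15,-1,1,-0.08,0,0,0,-0.12,-1,1,-0.08,0,0,0,-0.1,-1,1,-0.08,0,0,0,-0.08,-1,1,-0.08,0,0,0,-0.05,-1,1,-0.08,0,0,0,-0.03,-1,1,-0.08,0,0,0,0,-1,1,-0.08,0,0,0,0.02,-1,1,-0.08,0,0,0,0.04,-1,1,-0.08,0,0,0,0.06,-1,1,-0.08,0,0,0,0.08,-1,1,-0.08,0,0,0,0.1,-1,1],
  newtons=60,
)

```text
time: 1.1
ee_pos: [0.4815, -0.3258, 0.2214]
eef_rot: [-0.571, -0.418, 0.572, -0.415]
ft_force: [0.3, -0.8, -0.9]
width: 0.0873
```

```bash
python3 - <<'E'
from plan import *
cyl((.404,.304,.20),76,26,26)
E
```

```text
t 1.1 from [ 0.4815 -0.3258  0.2214] yaw -17.850460309127467 dyaw 93.85046030912747 w 0.0872944013552152 F [ 0.3114 -0.7585 -0.8649]
[-0.08  -0.003  0.005] [ 0.03  0.17 -1.1 ]
[-0.08  0.    0.  ] [ 0.03  0.19 -1.09]
[-0.08  0.    0.  ] [ 0.03  0.2  -1.08]
[-0.08  0.    0.  ] [ 0.03  0.22 -1.07]
[-0.08  0.    0.  ] [ 0.03  0.23 -1.07]
[-0.08  0.    0.  ] [ 0.03  0.25 -1.06]
[-0.08  0.    0.  ] [ 0.03  0.26 -1.05]
[-0.08  0.    0.  ] [ 0.03  0.27 -1.04]
[-0.08  0.    0.  ] [ 0.03  0.29 -1.03]
[-0.08  0.    0.  ] [ 0.03  0.3  -1.02]
[-0.08  0.    0.  ] [ 0.03  0.31 -1.01]
[-0.08  0.    0.  ] [ 0.03  0.33 -1.  ]
[-0.08  0.    0.  ] [ 0.03  0.34 -0.99]
[-0.08  0.    0.  ] [ 0.03  0.35 -0.98]
[-0.08  0.    0.  ] [ 0.03  0.37 -0.97]
[-0.08  0.    0.  ] [ 0.03  0.38 -0.96]
[-0.08  0.    0.  ] [ 0.03  0.39 -0.95]
[-0.08  0.    0.  ] [ 0.03  0.4  -0.94]
[-0.08  0.    0.  ] [ 0.03  0.41 -0.92]
[-0.08  0.    0.  ] [ 0.03  0.42 -0.91]
[-0.08  0.    0.  ] [ 0.03  0.43 -0.9 ]
[-0.08  0.    0.  ] [ 0.03  0.45 -0.89]
[-0.08  0.    0.  ] [ 0.03  0.46 -0.88]
[-0.08  0.    0.  ] [ 0.03  0.47 -0.87]
[-0.08  0.    0.  ] [ 0.03  0.48 -0.86]
[-0.08  0.    0.  ] [ 0.03  0.49 -0.84]
```

Emit:
arm_command(
  targets=[-0.08,0,0,0,0.17,-1,1,-0.08,0,0,0,0.19,-1,1,-0.08,0,0,0,0.2,-1,1,-0.08,0,0,0,0.22,-1,1,-0.08,0,0,0,0.23,-1,1,-0.08,0,0,0,0.25,-1,1,-0.08,0,0,0,0.26,-1,1,-0.08,0,0,0,0.27,-1,1,-0.08,0,0,0,0.28,-1,1,-0.08,0,0,0,0.3,-1,1,-0.08,0,0,0,0.31,-1,1,-0.08,0,0,0,0.33,-1,1],
)

```text
time: 2.1
ee_pos: [0.5373, 0.0184, 0.2235]
eef_rot: [0.347, 0.618, -0.345, 0.616]
ft_force: [1.1, -1.2, 0.5]
width: 0.0867
```

```bash
python3 - <<'E'
from plan import *
cyl((.404,.304,.15),76,14,26)
E
```

```text
t 2.1 from [0.5373 0.0184 0.2235] yaw 31.413106477809592 dyaw 44.586893522190394 w 0.08668037990995042 F [ 1.1195 -1.1557  0.4622]
[-0.071 -0.005 -0.003] [ 0.21  0.36 -0.87]
[-0.071  0.     0.   ] [ 0.21  0.37 -0.86]
[-0.071  0.     0.   ] [ 0.21  0.38 -0.85]
[-0.071  0.     0.   ] [ 0.21  0.39 -0.84]
[-0.071  0.     0.   ] [ 0.21  0.39 -0.84]
[-0.071  0.     0.   ] [ 0.21  0.4  -0.83]
[-0.071  0.     0.   ] [ 0.21  0.41 -0.82]
[-0.071  0.     0.   ] [ 0.21  0.42 -0.81]
[-0.071  0.     0.   ] [ 0.21  0.43 -0.8 ]
[-0.071  0.     0.   ] [ 0.21  0.43 -0.79]
[-0.071  0.     0.   ] [ 0.21  0.44 -0.79]
[-0.071  0.     0.   ] [ 0.21  0.45 -0.78]
[-0.071  0.     0.   ] [ 0.21  0.45 -0.77]
[-0.071  0.     0.   ] [ 0.21  0.46 -0.76]
```

Emit:
arm_command(
  targets=[-0.07,0,0,0,0.36,-0.87,1,-0.07,0,0,0,0.37,-0.86,1,-0.07,0,0,0,0.38,-0.85,1,-0.07,0,0,0,0.38,-0.84,1,-0.07,0,0,0,0.39,-0.83,1,-0.07,0,0,0,0.4,-0.82,1,-0.07,0,0,0,0.41,-0.81,1,-0.07,0,0,0,0.42,-0.8,1,-0.07,0,0,0.1,0.42,-0.79,1,-0.07,0,0,0.2,0.43,-0.78,1,-0.05,0,0,0.2,0.4,-0.7,1,-0.03,0,0,0.2,0.3,-0.5,1],
)

```text
time: 3.1
ee_pos: [0.4114, 0.2956, 0.2089]
eef_rot: [0.109, 0.697, -0.106, 0.701]
ft_force: [0.7, 0.7, 0.8]
width: 0.0871
```

```bash
python3 - <<'E'
from plan import *
cyl((.404,.304,.12),76,5,26)
im=camera('top');crop(im,100,140,130,110,6,'pics/b1.png')
im=camera('scene');crop(im,60,130,200,190,4,'pics/b2.png')
E
```

```text
t 3.1 from [0.4114 0.2956 0.2089] yaw 72.54463483879401 dyaw 3.4553651612059753 w 0.08708824861468266 F [0.7159 0.6546 0.7684]
[-0.015  0.006 -0.007] [ 0.71  0.05 -0.08]
[-0.015  0.     0.   ] [ 0.71  0.05 -0.08]
[-0.015  0.     0.   ] [ 0.71  0.05 -0.08]
[-0.015  0.     0.   ] [ 0.71  0.05 -0.08]
[-0.015  0.     0.   ] [ 0.71  0.05 -0.07]
```

View pics/b2.png

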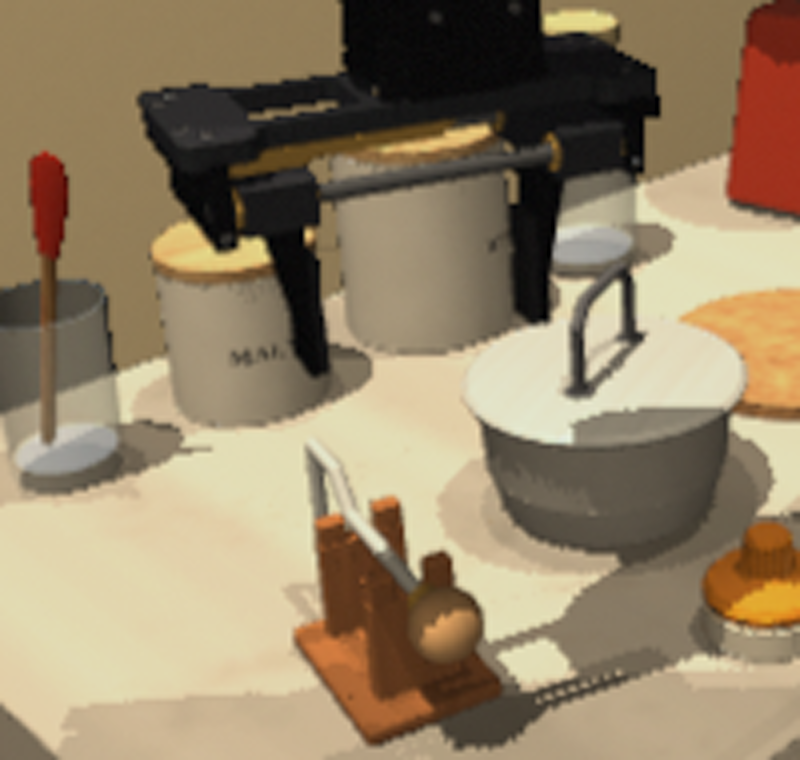

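View pics/b1.png

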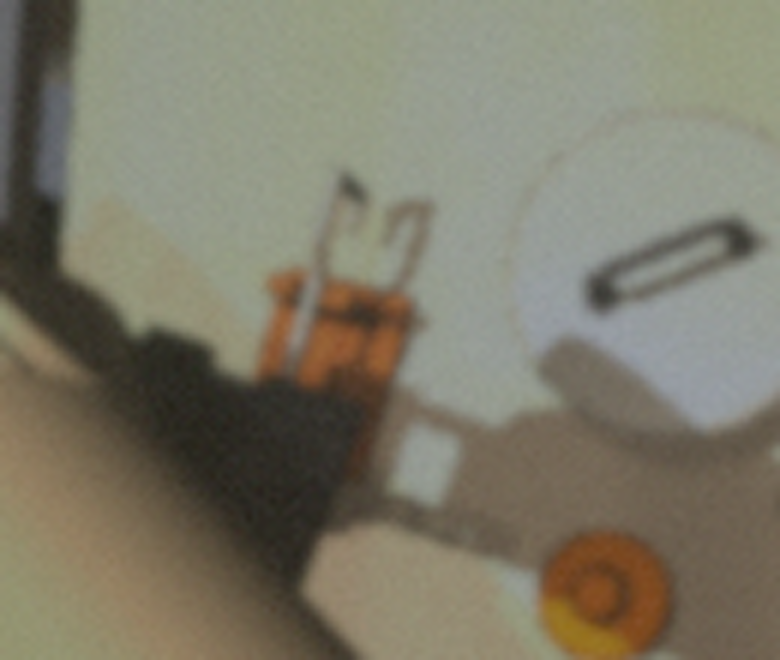

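The lifter is undisturbed and the fingers straddle the ball line. Next I'll come down over the ball.

Emit:
arm_command(
  targets=[-0.02,0,0,0.6,0.05,-0.1,1,-0.015,0,0,0.7,0.05,-0.1,1,-0.015,0,0,0.7,0.05,-0.1,1,-0.015,0,0,0.6,0.05,-0.05,1,-0.01,0,0,0.4,0.05,-0.05,1,0,0,0,0.3,0,0,1,0,0,0,0,0,0,1],
)

```text
time: 3.78
ee_pos: [0.4025, 0.3068, 0.1232]
eef_rot: [0.084, 0.699, -0.082, 0.705]
ft_force: [0.2, 0.6, 0.4]
width: 0.0866
```

```bash
python3 - <<'E'
from plan import *
cyl((.404,.304,.071),76,3,26)
im=camera('scene');crop(im,100,160,150,150,5,'pics/b3.png')
E
```

```text
t 3.7833 from [0.4025 0.3068 0.1232] yaw 76.47532170853593 dyaw -0.4753217085359438 w 0.08657991221568767 F [0.1862 0.6081 0.4176]
[ 0.003  0.01  -0.006] [ 0.7  -0.03  0.03]
[0.004 0.    0.   ] [ 0.7  -0.03  0.03]
[0.004 0.    0.   ] [ 0.7  -0.03  0.03]
```

View pics/b3.png

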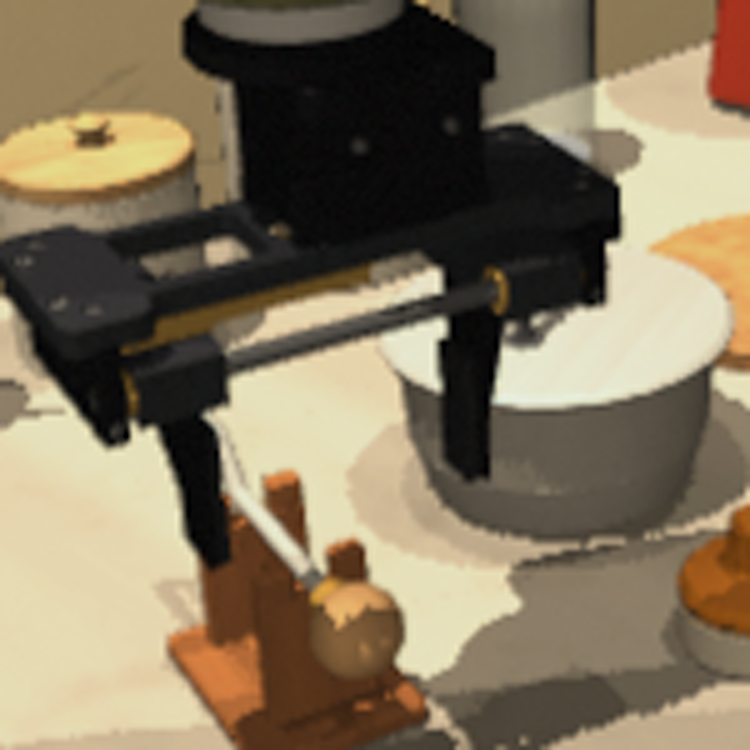

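Emit:
arm_command(
  targets=[0,0.01,-0.005,0.7,-0.03,0.03,1,0,0,0,0.7,-0.03,0.03,1,0,0,0,0.5,-0.03,0.03,1,0,0,0,0.2,0,0,1,0,0,0,0,0,0,1],
)

```text
time: 4.25
ee_pos: [0.408, 0.3056, 0.0736]
eef_rot: [0.086, 0.7, -0.083, 0.704]
ft_force: [0.3, -0.3, -0.1]
width: 0.087
```

```bash
python3 - <<'E'
from plan import *
cyl((.404,.304,.071),76,1,26)
im=camera('scene');crop(im,100,160,150,150,5,'pics/b4.png')
E
```

```text
t 4.25 from [0.408  0.3056 0.0736] yaw 76.32971728445388 dyaw -0.3297172844538636 w 0.08696883246320981 F [ 0.3491 -0.2721 -0.1164]
[ 0.007  0.007 -0.006] [ 0.1  -0.1  -0.14]
```

View pics/b4.png

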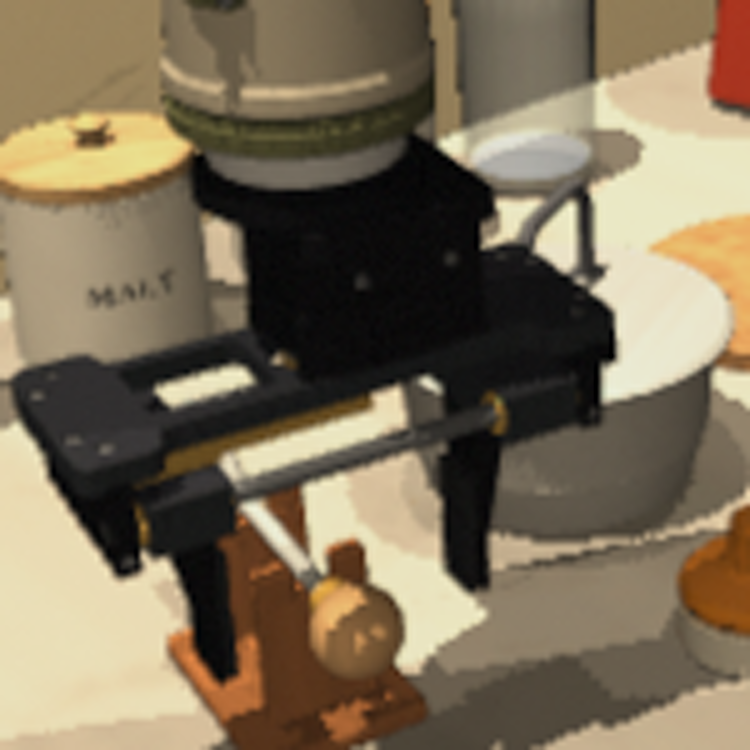

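Emit:
arm_command(
  targets=[0,0.007,-0.005,0.1,-0.06,-0.13,1,0,0,0,0,0,0,0.5,0,0,0,0,0,0,0,0,0,0,0,0,0,0,0,0,0,0,0,0,0,0,0,0,0,0,0,0,0,0,0,0,0,0,0],
  newtons=60,
)

```text
time: 4.88
ee_pos: [0.4058, 0.3063, 0.0748]
eef_rot: [0.085, 0.701, -0.083, 0.704]
ft_force: [-0.2, 0.2, -0.1]
width: 0.0551
```

```bash
python3 - <<'E'
from plan import *
cyl((.404,.304,.071),76,1,26)
im=camera('scene');crop(im,100,160,150,150,5,'pics/b5.png')
E
```

```text
t 4.8833 from [0.4058 0.3063 0.0748] yaw 76.3188417784397 dyaw -0.31884177843971884 w 0.05510932717697139 F [-0.1664  0.1632 -0.0719]
[ 0.007  0.005 -0.005] [ 0.15 -0.1  -0.05]
```

View pics/b5.png

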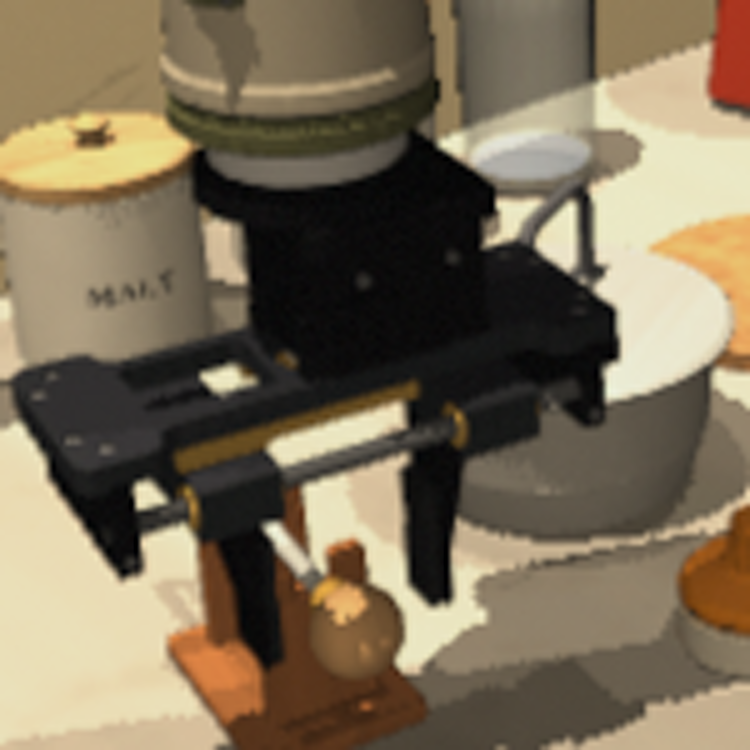

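Emit:
arm_command(
  targets=[0,0.007,-0.005,0.25,-0.1,-0.05,0.6,0,0,0,0,0,0,0.6,0,0,0,0,0,0,0.6],
)

```text
time: 5.18
ee_pos: [0.4039, 0.3039, 0.0679]
eef_rot: [0.084, 0.703, -0.084, 0.701]
ft_force: [-0.3, -0.7, -0.0]
width: 0.0519
```

```bash
python3 - <<'E'
from plan import *
cyl((.404,.304,.071),76,1,26)
p=read_state()['ee_pos']; q=pr('scene',p-[0,0,.003]); print((q-[100,160])*5)
E
```

```text
t 5.1833 from [0.4039 0.3039 0.0679] yaw 76.31299671894075 dyaw -0.3129967189407523 w 0.051930416900150954 F [-0.2676 -0.6983 -0.0439]
[ 0.007 -0.003  0.001] [-0.12  0.01  0.  ]
[356.0987 639.3428]
```

Emit:
arm_command(
  targets=[0,0,0,-0.12,0,0,0.6,0,0,0,0,0,0,0.3,0,0,0,0,0,0,0,0,0,0,0,0,0,0,0,0,0,0,0,0,0,0,0,0,0,0,0,0,0,0,0,0,0,0,0,0,0,0,0,0,0,0],
  newtons=60,
)

```text
time: 5.85
ee_pos: [0.4037, 0.3038, 0.0711]
eef_rot: [0.084, 0.703, -0.084, 0.701]
ft_force: [-0.6, 0.2, 0.1]
width: 0.0306
```

```bash
python3 - <<'E'
from plan import *
cyl((.404,.304,.071),76,1,26)
E
```

```text
t 5.85 from [0.4037 0.3038 0.0711] yaw 76.31506989240937 dyaw -0.3150698924093831 w 0.030647302776801826 F [-0.5515  0.2131  0.1446]
[ 0.007 -0.003  0.001] [0.   0.01 0.01]
```

Emit:
arm_command(
  targets=[0,0,0,0,0,0,0,0,0,0,0,0,0,0],
)

```text
time: 6.02
ee_pos: [0.4038, 0.3038, 0.0711]
eef_rot: [0.084, 0.703, -0.084, 0.701]
ft_force: [0.3, 0.4, 0.7]
width: 0.0305
```

```bash
python3 - <<'E'
from plan import *
print(read_state()['width'])
im=camera('scene');crop(im,100,160,150,150,5,'pics/b6.png')
E
```

```text
0.030514636097235565
```

View pics/b6.png

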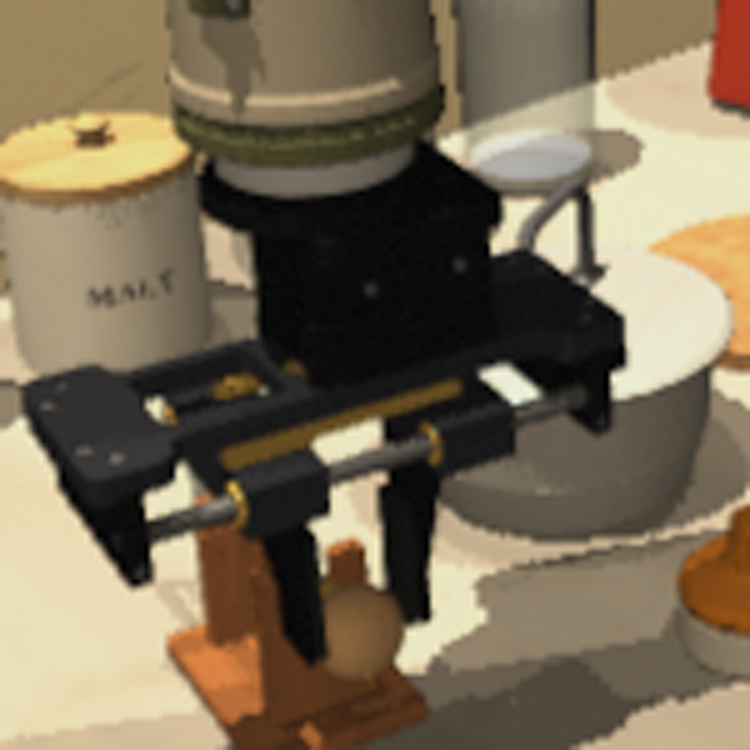

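Emit:
arm_command(
  targets=[0,0,0,-0.2,0,0,0,0,0,0,-0.4,0,0,0,0,0,0,-0.4,0,0,0,0,0,0,-0.4,0,0,0,0,0,0,-0.2,0,0,0,0,0,0,0,0,0,0],
)

```text
time: 6.57
ee_pos: [0.4031, 0.3038, 0.1153]
eef_rot: [0.084, 0.704, -0.084, 0.701]
ft_force: [-0.0, -0.2, -2.8]
width: 0.0304
```

```bash
python3 - <<'E'
from plan import *
s=read_state();print(s['width'],s['ee_pos'],s['ft_force'])
im=camera('scene');crop(im,100,130,150,150,5,'pics/b7.png')
E
```

```text
0.030436557196088915 [0.4031 0.3038 0.1153] [-0.0198 -0.1523 -2.8291]
```

View pics/b7.png

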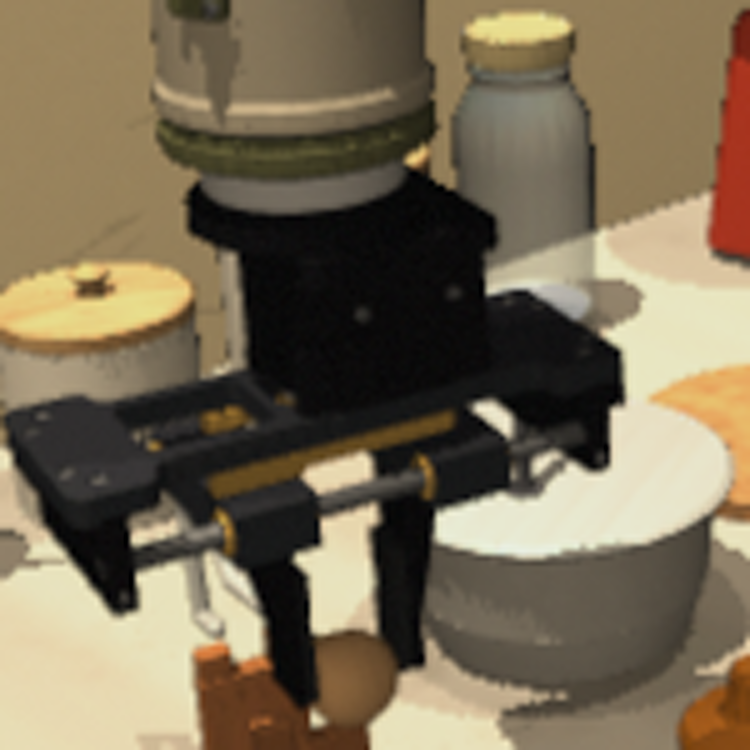

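Emit:
arm_command(
  targets=[0,0,0,-0.4,0,0,0,0,0,0,-0.7,0,0,0,0,0,0,-0.8,0,0,0,0,0,0,-0.8,0,0,0,0,0,0,-0.8,0,0,0,0,0,0,-0.8,0,0,0,0,0,0,-0.8,0,0,0,0,0,0,-0.8,0,0,0,0,0,0,-0.5,0,0,0,0,0,0,-0.3,0,0,0,0,0,0,0,0,0,0,0,0,0,0,0,0,0],
)

```text
time: 7.62
ee_pos: [0.4018, 0.3039, 0.2947]
eef_rot: [0.082, 0.704, -0.083, 0.701]
ft_force: [1.0, 1.2, -0.7]
width: 0.0007
```

```bash
python3 - <<'E'
from plan import *
s=read_state();print(s['width'],s['ee_pos'],s['ft_force'],s['torque'])
cyl((.404,.304,.3),76,1,26)
im=camera('scene');crop(im,80,50,180,180,4,'pics/b8.png')
E
```

```text
0.0007225018038085664 [0.4018 0.3039 0.2947] [ 0.9624  1.2288 -0.7493] [ 0.0984 -0.0884 -0.0386]
t 7.6167 from [0.4018 0.3039 0.2947] yaw 76.54535039838146 dyaw -0.5453503983814585 w 0.0007225018038085664 F [ 0.9624  1.2288 -0.7493]
[ 0.012 -0.005  0.003] [-0.21  0.03  0.08]
```

View pics/b8.png

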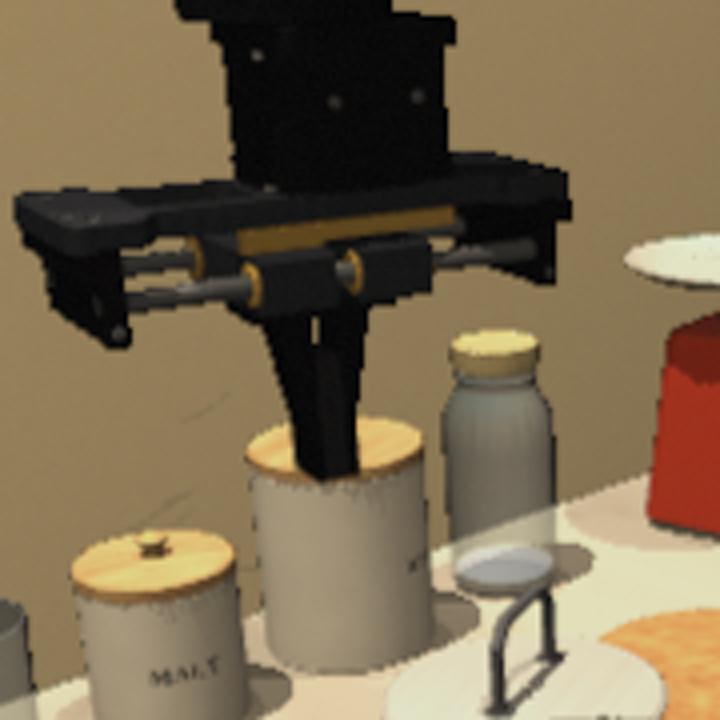

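The ball slipped out: the pads were gripping it off-centre. I need to see where the lifter landed.

```bash
python3 - <<'E'
from plan import *
im=camera('scene');crop(im,60,180,200,160,4,'pics/c1.png')
im=camera('top');crop(im,100,140,130,110,6,'pics/c2.png')
E
```

```text
(no output)
```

View pics/c1.png

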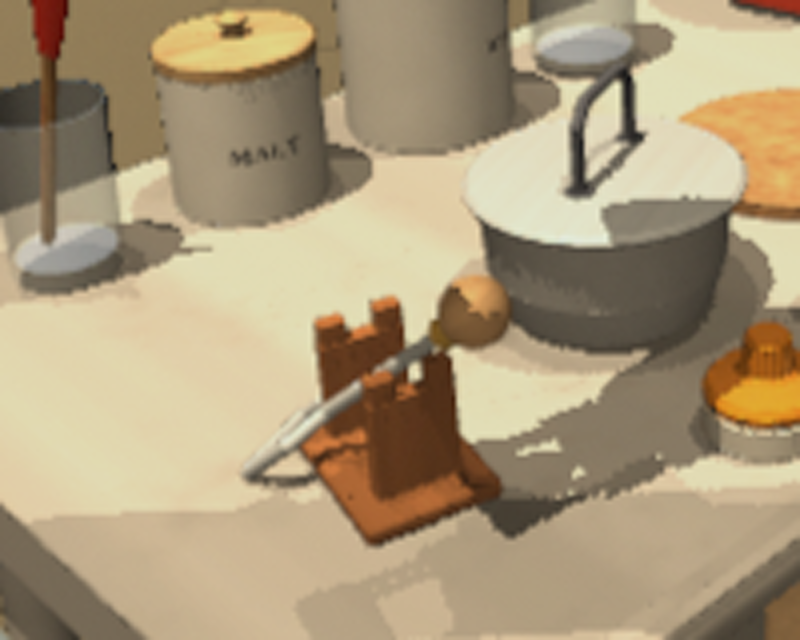

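View pics/c2.png

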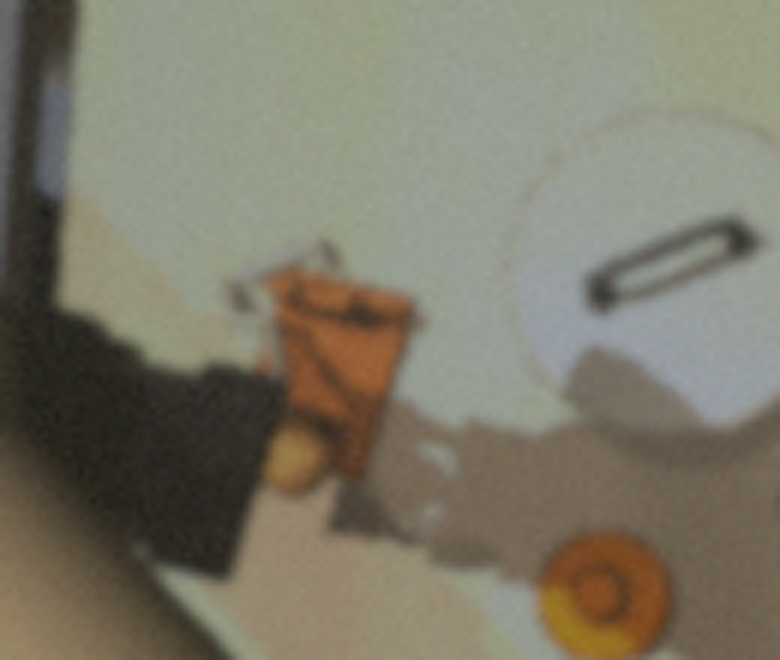

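Emit:
arm_command(
  targets=[0,0,0,0,-1,0,0.7,0,0,0,0,-1,0,0.7,0,0,0,0,-1,0,0.7,0,0,0,0,-1,0,0.7,0,0,0,0,-1,0,0.7,0,0,0,0,-1,0,0.7],
)

```text
time: 8.27
ee_pos: [0.3628, 0.1559, 0.2881]
eef_rot: [0.08, 0.709, -0.08, 0.696]
ft_force: [0.6, -0.4, -0.2]
width: 0.0328
```

```bash
python3 - <<'E'
from plan import *
s=read_state();print(s['width'],s['ee_pos'],s['ft_force'],s['torque'])
im=camera('scene');crop(im,100,230,100,100,8,'pics/c3.png')
im=camera('top');crop(im,120,165,80,75,9,'pics/c4.png')
E
```

```text
0.032760577839348236 [0.3628 0.1559 0.2881] [ 0.5786 -0.3592 -0.1857] [ 0.0851 -0.1998  0.0145]
```

View pics/c3.png

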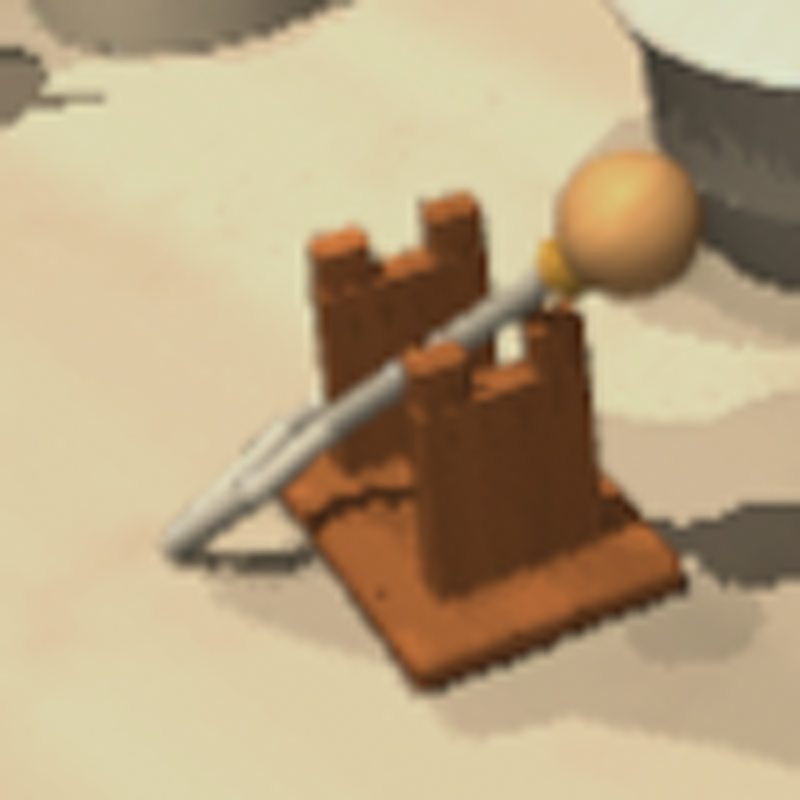

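View pics/c4.png

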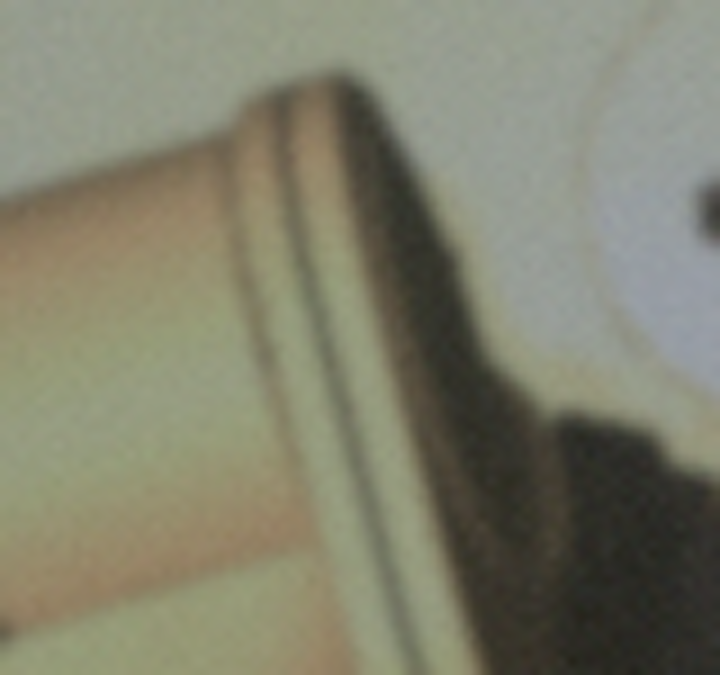

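```bash
python3 - <<'E'
from plan import *
f=lambda x,y,k,x0,y0:((x+.5)/k-.5+x0,(y+.5)/k-.5+y0)
T=lambda x,y:f(x,y,6,100,140); S=lambda x,y:f(x,y,8,100,230)
print('ball',tri(T(299,455),S(627,222)))
for z in(.10,.11,.12): print(z,at('top',T(299,455),z),at('scene',S(627,222),z))
print('heel?',tri(T(240,293),S(180,545)),at('top',T(240,293),.004),at('scene',S(180,545),.004))
print('tip?',at('top',T(327,255),.004),at('top',T(327,255),.02),at('scene',S(310,415),.02),tri(T(327,252),S(315,410)))
E
```

```text
ball [0.4196 0.2719 0.1074]
0.1 [0.4202 0.2736 0.1   ] [0.4297 0.2647 0.1   ]
0.11 [0.4191 0.271  0.11  ] [0.4164 0.2745 0.11  ]
0.12 [0.4181 0.2684 0.12  ] [0.4032 0.2844 0.12  ]
heel? [0.5166 0.3369 0.0044] [0.5141 0.3338 0.004 ] [0.5211 0.3386 0.004 ]
tip? [0.5347 0.2897 0.004 ] [0.5317 0.2856 0.02  ] [0.5231 0.2978 0.02  ] [0.5354 0.2884 0.0108]
```

```bash
python3 - <<'E'
from plan import *
p=np.array([.4018,.3039,.2947])
for d in(0,.003,.01,.022): print(d,(pr('scene',p-[0,0,d])-[80,50])*4)
p=np.array([.4031,.3038,.1153])
for d in(0,.003,.01,.022): print(d,(pr('scene',p-[0,0,d])-[100,130])*5)
E
```

```text
0 [325.1958 468.3616]
0.003 [325.8261 475.5524]
0.01 [327.288 492.231]
0.022 [329.7659 520.5015]
0 [347.0134 670.1838]
0.003 [347.6585 677.5067]
0.01 [349.1555 694.5017]
0.022 [351.6958 723.3403]
```

```bash
python3 - <<'E'
from plan import *
s=read_state();p=s['ee_pos'];M=Ro.from_quat(s['eef_rot']).as_matrix();print(p,s['width'])
w=s['width']/2
for z in(-.0095,0,.0095):
  for y in(-w,w): print(z,y,(pr('scene',p+M@[.022,y,z])-[150,60])*6)
im=camera('scene');crop(im,150,60,130,100,6,'pics/d1.png')
E
```

```text
[0.363  0.1534 0.288 ] 0.040215280903938465
-0.0095 -0.020107640451969232 [638.3897 634.3672]
-0.0095 0.020107640451969232 [526.7716 660.3042]
0 -0.020107640451969232 [620.1426 626.5062]
0 0.020107640451969232 [509.0974 651.9554]
0.0095 -0.020107640451969232 [602.2441 618.7954]
0.0095 0.020107640451969232 [491.7706 643.7706]
```

View pics/d1.png

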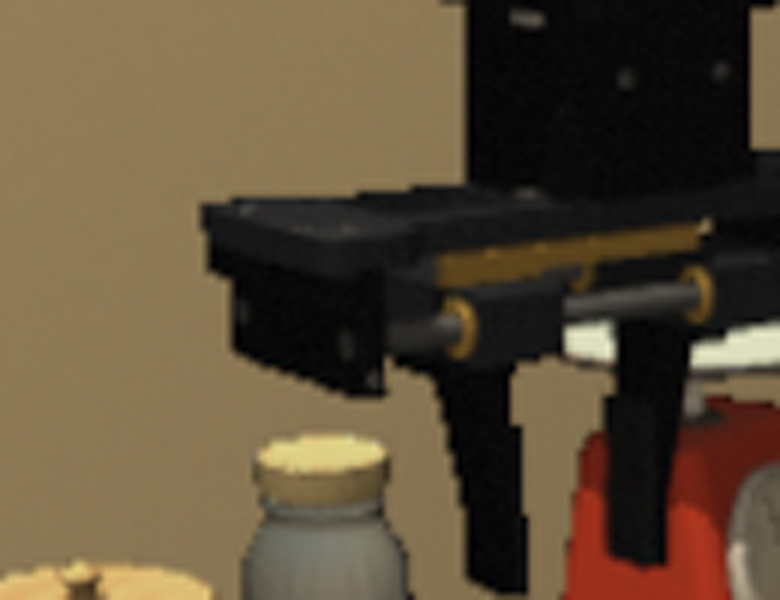

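```bash
python3 - <<'E'
from plan import *
cyl((.419,.272,.18),114.3,8,26)
E
```

```text
t 8.4167 from [0.3633 0.1555 0.2882] yaw 76.83080291949744 dyaw 37.46919708050257 w 0.04470735401657202 F [-0.2348  0.0182  0.7504]
[-0.104 -0.022  0.002] [0.54 0.59 0.21]
[-0.104  0.     0.   ] [0.54 0.58 0.24]
[-0.104  0.     0.   ] [0.54 0.58 0.27]
[-0.104  0.     0.   ] [0.54 0.57 0.3 ]
[-0.104  0.     0.   ] [0.54 0.56 0.33]
[-0.104  0.     0.   ] [0.54 0.55 0.36]
[-0.104  0.     0.   ] [0.54 0.54 0.39]
[-0.104  0.     0.   ] [0.54 0.53 0.42]
```

Emit:
arm_command(
  targets=[-0.1,-0.02,0,0.2,0.59,0.21,0.7,-0.1,0,0,0.4,0.58,0.24,0.7,-0.1,0,0,0.5,0.58,0.27,0.7,-0.1,0,0,0.5,0.57,0.3,0.7,-0.1,0,0,0.5,0.56,0.33,0.7,-0.1,0,0,0.5,0.55,0.36,0.7,-0.1,0,0,0.5,0.5,0.39,0.7,-0.05,0,0,0.3,0.3,0.2,0.7,0,0,0,0,0,0,0.7],
)

```text
time: 9.17
ee_pos: [0.4166, 0.2755, 0.196]
eef_rot: [-0.136, 0.695, 0.14, 0.692]
ft_force: [-0.4, -0.6, -0.0]
width: 0.0614
```

```bash
python3 - <<'E'
from plan import *
cyl((.419,.272,.14),114.3,3,26)
s=read_state();p=s['ee_pos'];M=Ro.from_quat(s['eef_rot']).as_matrix()
w=s['width']/2
for z in(-.0095,0,.0095):
  for y in(-w,w): print(z,y,(pr('scene',p+M@[.003,y,z])-[100,140])*5)
im=camera('scene');crop(im,100,140,150,120,5,'pics/d2.png')
E
```

```text
t 9.1667 from [0.4166 0.2755 0.196 ] yaw 112.48091583464866 dyaw 1.8190841653513417 w 0.06135261741223001 F [-0.386  -0.6434 -0.0457]
[-0.013 -0.003 -0.008] [ 0.75 -0.06  0.01]
[-0.013  0.     0.   ] [ 0.75 -0.06  0.01]
[-0.013  0.     0.   ] [ 0.75 -0.06  0.01]
-0.0095 -0.030676308706115006 [436.5981 351.3163]
-0.0095 0.030676308706115006 [351.2718 424.1072]
0 -0.030676308706115006 [413.0136 347.6537]
0 0.030676308706115006 [326.2054 419.8562]
0.0095 -0.030676308706115006 [389.6106 344.0194]
0.0095 0.030676308706115006 [301.347  415.6404]
```

View pics/d2.png

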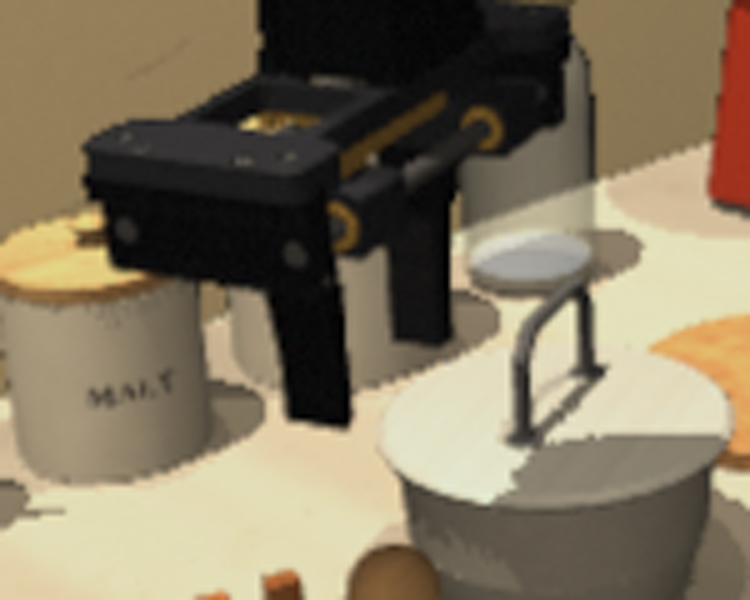

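Emit:
arm_command(
  targets=[-0.013,0,-0.008,0.5,-0.06,0.01,0.7,-0.013,0,0,0.7,-0.06,0.01,0.7,-0.013,0,0,0.6,-0.06,0.01,0.7,0,0,0,0.4,0,0,0.7,0,0,0,0.1,0,0,0.7,0,0,0,0,0,0,0.7],
)

```text
time: 9.72
ee_pos: [0.419, 0.2694, 0.1367]
eef_rot: [-0.146, 0.692, 0.145, 0.692]
ft_force: [0.3, 0.2, 1.3]
width: 0.061
```

```bash
python3 - <<'E'
from plan import *
cyl((.419,.272,.095),114.3,3,26)
print((pr('scene',(.419,.272,.109))-[130,190])*7)
im=camera('scene');crop(im,130,190,100,80,7,'pics/d3.png')
im=camera('top');crop(im,110,150,100,80,7,'pics/d4.png')
E
```

```text
t 9.7167 from [0.419  0.2694 0.1367] yaw 113.73827106806476 dyaw 0.5617289319352494 w 0.061040511778955926 F [0.3204 0.24   1.3004]
[-0.004 -0.001  0.003] [0.56 0.03 0.01]
[-0.004  0.     0.   ] [0.56 0.03 0.01]
[-0.004  0.     0.   ] [0.56 0.03 0.01]
[337.1499 467.1333]
```

View pics/d3.png

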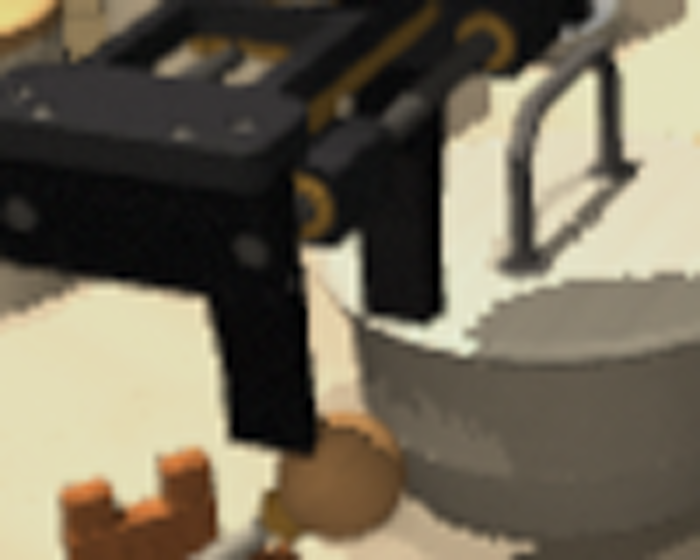

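View pics/d4.png

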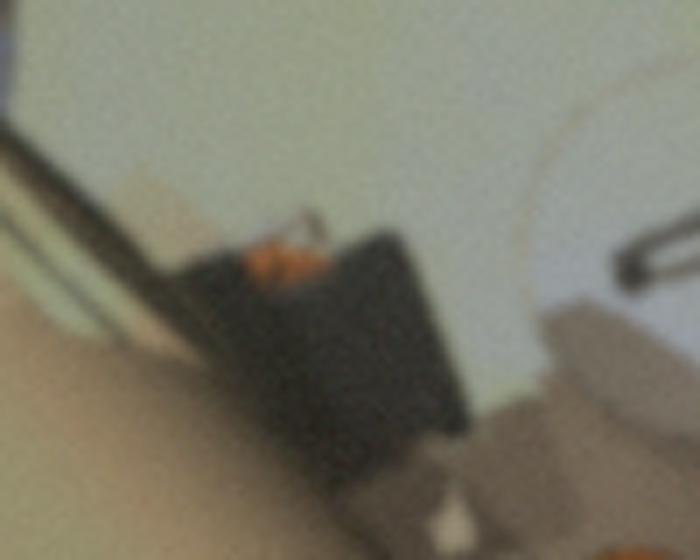

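Emit:
arm_command(
  targets=[0,0,0,0.5,0.04,0,0.7,0,0,0,0.6,0.03,0,0.7,0,0,0,0.5,0.02,0,0.7,0,0,0,0.2,0,0,0.7,0,0,0,0,0,0,0.7],
)

```text
time: 10.23
ee_pos: [0.4204, 0.2728, 0.0918]
eef_rot: [-0.145, 0.69, 0.144, 0.694]
ft_force: [0.8, -0.0, 0.6]
width: 0.061
```

```bash
python3 - <<'E'
from plan import *
cyl((.419,.272,.093),114.3,1,26)
im=camera('scene');crop(im,130,190,100,80,7,'pics/d5.png')
E
```

```text
t 10.2333 from [0.4204 0.2728 0.0918] yaw 113.65106874111554 dyaw 0.6489312588844598 w 0.06096541863549489 F [ 0.7773 -0.0073  0.6218]
[-0.014  0.008  0.004] [-0.05 -0.01 -0.06]
```

View pics/d5.png

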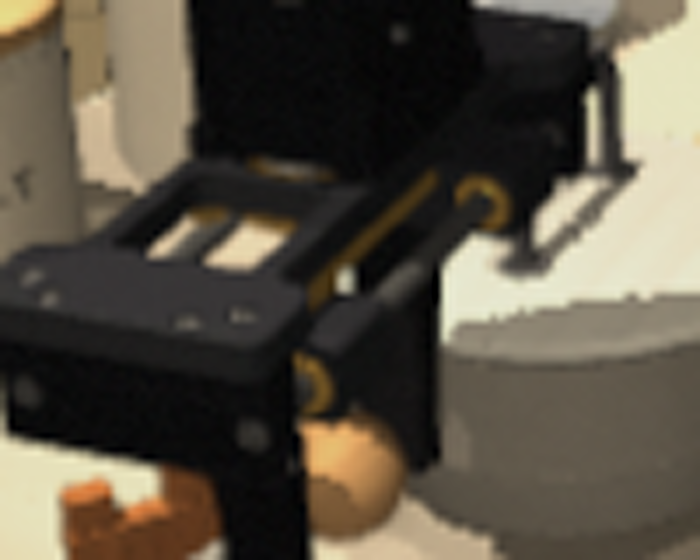

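Emit:
arm_command(
  targets=[0,0,0,0,0,-0.05,0.3,0,0,0,0,0,0,0.3,0,0,0,0,0,0,0,0,0,0,0,0,0,0,0,0,0,0,0,0,0,0,0,0,0,0,0,0,0,0,0,0,0,0,0],
  newtons=60,
)

```text
time: 10.87
ee_pos: [0.4203, 0.2734, 0.0945]
eef_rot: [-0.145, 0.688, 0.145, 0.696]
ft_force: [0.1, 0.1, -2.1]
width: 0.0317
```

```bash
python3 - <<'E'
from plan import *
cyl((.419,.272,.093),114.3,1,26)
im=camera('scene');crop(im,100,170,150,120,5,'pics/d6.png')
E
```

```text
t 10.8667 from [0.4203 0.2734 0.0945] yaw 113.64840829508915 dyaw 0.6515917049108566 w 0.031746054972159106 F [ 0.0851  0.1431 -2.1474]
[-0.014  0.013  0.003] [ 0.06 -0.03 -0.07]
```

View pics/d6.png

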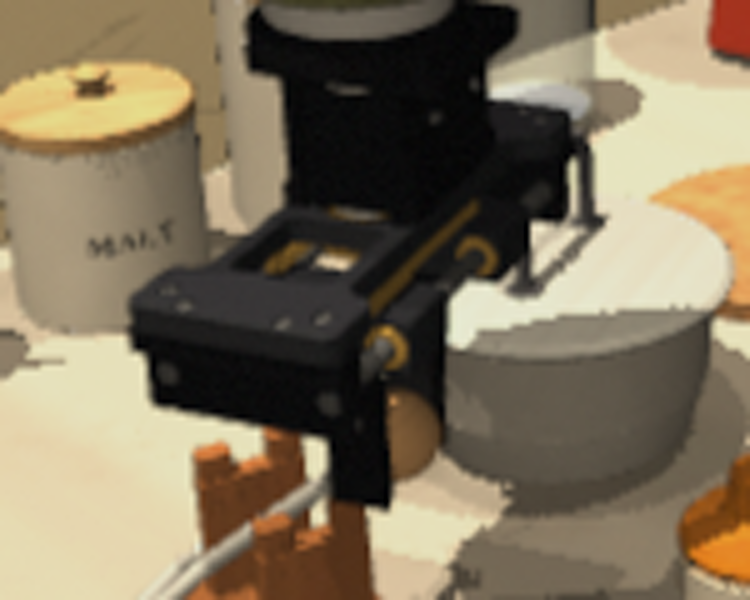

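Emit:
arm_command(
  targets=[0,0,0,-0.1,0,0,0,0,0,0,-0.2,0,0,0,0,0,0,-0.3,0,0,0,0,0,0,-0.4,0,0,0,0,0,0,-0.4,0,0,0,0,0,0,-0.4,0,0,0,0,0,0,-0.3,0,0,0,0,0,0,-0.1,0,0,0],
)

```text
time: 11.58
ee_pos: [0.4188, 0.2727, 0.1549]
eef_rot: [-0.146, 0.689, 0.144, 0.695]
ft_force: [0.0, 0.2, -2.6]
width: 0.032
```

```bash
python3 - <<'E'
from plan import *
cyl((.419,.272,.3),114.3,1,26)
im=camera('scene');crop(im,80,130,160,150,5,'pics/d7.png')
E
```

```text
t 11.5833 from [0.4188 0.2727 0.1549] yaw 113.6665315286716 dyaw 0.6334684713283991 w 0.032037982578126636 F [ 0.0298  0.2291 -2.6405]
[-0.014  0.01   0.004] [-5.8  -0.03 -0.  ]
```

View pics/d7.png

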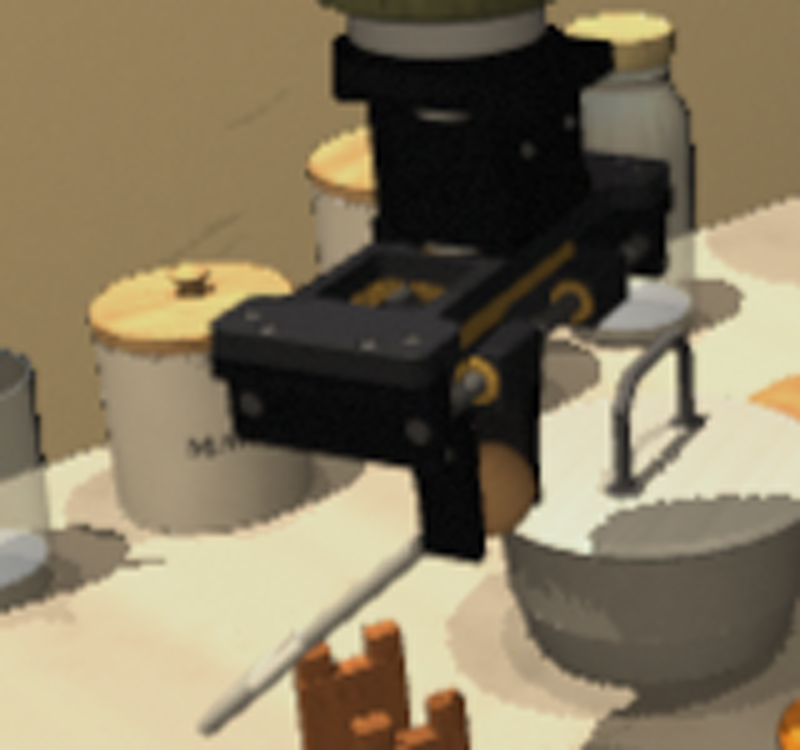

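Firmly held in a stable grip this time. I'll lift on to swing height.

Emit:
arm_command(
  targets=[0,0,0,-0.3,0,0,0,0,0,0,-0.5,0,0,0,0,0,0,-0.6,0,0,0,0,0,0,-0.7,0,0,0,0,0,0,-0.7,0,0,0,0,0,0,-0.7,0,0,0,0,0,0,-0.6,0,0,0,0,0,0,-0.5,0,0,0,0,0,0,-0.3,0,0,0,0,0,0,0,0,0,0],
)

```text
time: 12.47
ee_pos: [0.4156, 0.2729, 0.2886]
eef_rot: [-0.147, 0.69, 0.146, 0.694]
ft_force: [0.3, -1.0, -2.5]
width: 0.0317
```

```bash
python3 - <<'E'
from plan import *
cyl((.419,.272,.3),114.3,1,26)
im=camera('scene');crop(im,80,60,180,170,4,'pics/d8.png')
E
```

```text
t 12.4667 from [0.4156 0.2729 0.2886] yaw 113.83256355810809 dyaw 0.46743644189189126 w 0.031705694250696005 F [ 0.2621 -0.9602 -2.5478]
[-0.01   0.007  0.003] [-0.46 -0.09  0.11]
```

View pics/d8.png

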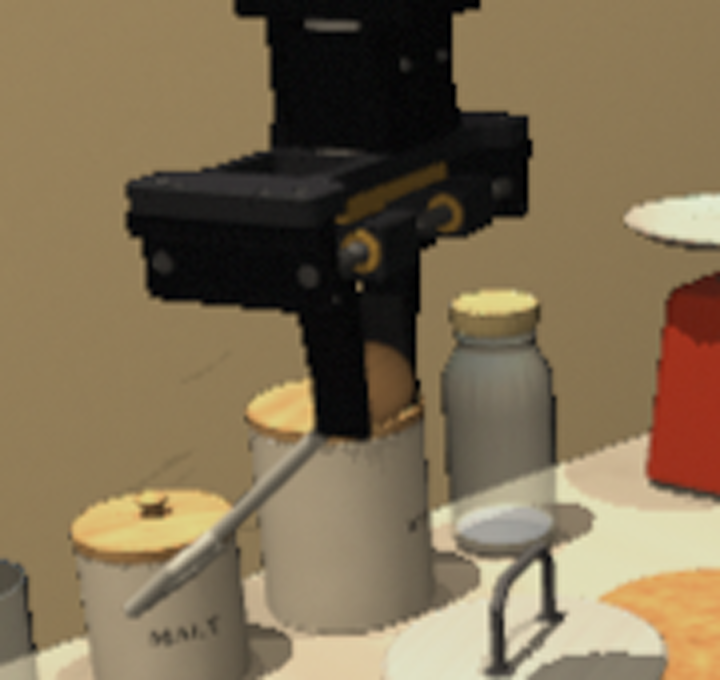

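Emit:
arm_command(
  targets=[0,0,0,0,0,0,0,0,0,0,0,0,0,0,0,0,0,0,0,0,0],
  newtons=15,
)

```text
time: 12.77
ee_pos: [0.415, 0.2724, 0.2862]
eef_rot: [-0.147, 0.691, 0.145, 0.693]
ft_force: [0.2, 0.2, -2.5]
width: 0.0329
```

Emit:
arm_command(
  targets=[0,0,0,0,0,0,0,0,0,0,0,0,0,0,0,0,0,0,0,0,0],
  newtons=9,
)

```text
time: 13.02
ee_pos: [0.4141, 0.2718, 0.2845]
eef_rot: [-0.147, 0.692, 0.145, 0.692]
ft_force: [-0.5, 0.3, -2.3]
width: 0.0334
```

```bash
python3 - <<'E'
from plan import *
im=camera('scene');crop(im,80,60,180,170,4,'pics/e1.png')
E
```

```text
(no output)
```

View pics/e1.png

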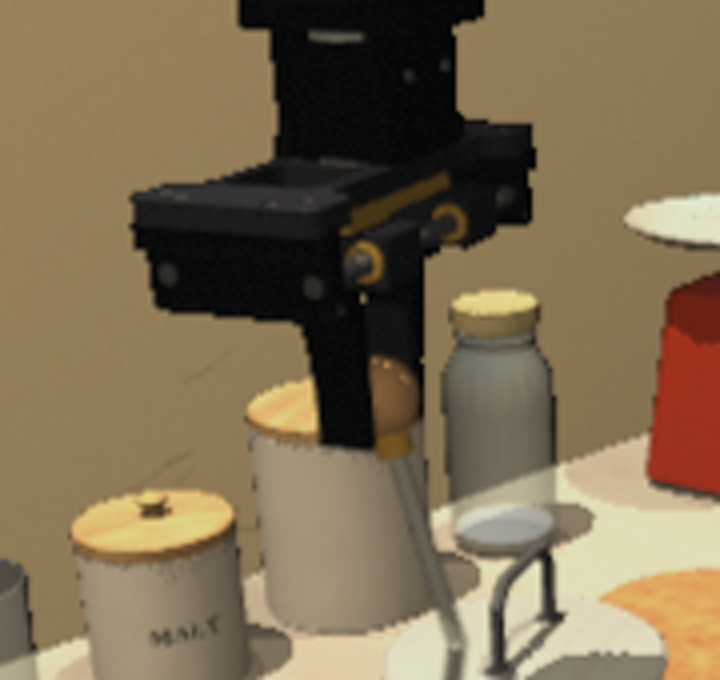

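It swings. I'll let it settle at 9 N, then check for slip.

Emit:
arm_command(
  targets=[0,0,0,-0.1,0,0,0,0,0,0,0,0,0,0,0,0,0,0,0,0,0,0,0,0,0,0,0,0,0,0,0,0,0,0,0,0,0,0,0,0,0,0],
  newtons=9,
)

```text
time: 13.57
ee_pos: [0.4145, 0.272, 0.2873]
eef_rot: [-0.147, 0.692, 0.145, 0.692]
ft_force: [-0.1, -0.2, -2.3]
width: 0.0335
```

```bash
python3 - <<'E'
from plan import *
im=camera('scene');crop(im,80,60,180,170,4,'pics/e2.png')
E
```

```text
(no output)
```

View pics/e2.png

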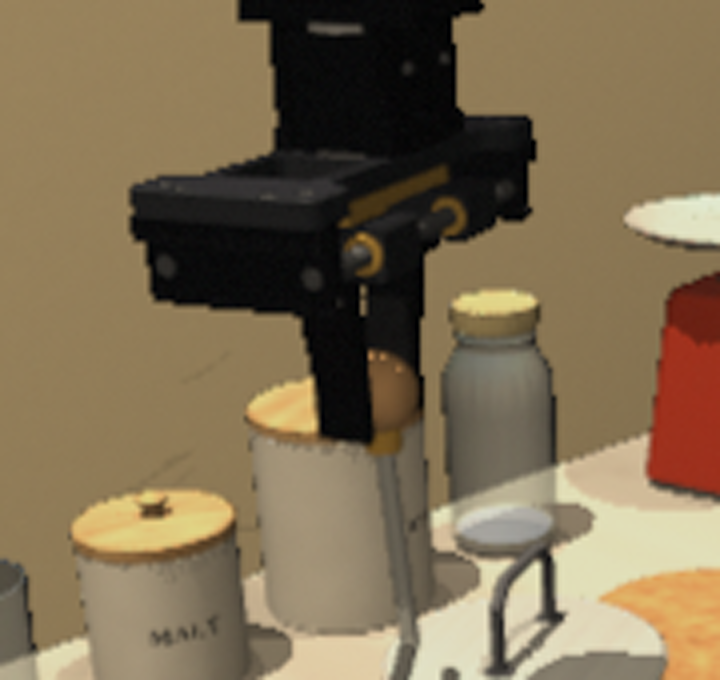

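Emit:
arm_command(
  targets=[0,0,0,0,0,0,0,0,0,0,0,0,0,0,0,0,0,0,0,0,0,0,0,0,0,0,0,0],
  newtons=7,
)

```text
time: 13.95
ee_pos: [0.4145, 0.272, 0.2873]
eef_rot: [-0.147, 0.691, 0.145, 0.692]
ft_force: [-0.4, -0.2, -2.2]
width: 0.0332
```

Emit:
arm_command(
  targets=[0,0,0,0,0,0,0,0,0,0,0,0,0,0,0,0,0,0,0,0,0,0,0,0,0,0,0,0,0,0,0,0,0,0,0,0,0,0,0,0,0,0],
  newtons=60,
)

```text
time: 14.45
ee_pos: [0.4145, 0.272, 0.2873]
eef_rot: [-0.147, 0.691, 0.145, 0.692]
ft_force: [-0.6, 0.4, -2.0]
width: 0.0319
```

```bash
python3 - <<'E'
from plan import *
cyl((.419,.272,.3),114.3,1,26)
im=camera('scene');crop(im,120,110,130,130,6,'pics/e3.png')
im=camera('top');crop(im,100,120,130,120,6,'pics/e4.png')
E
```

```text
t 14.45 from [0.4145 0.272  0.2873] yaw 113.85697147386625 dyaw 0.44302852613373034 w 0.03188682691196014 F [-0.5815  0.39   -1.9768]
[-0.01   0.001  0.003] [-0.51 -0.07  0.17]
```

View pics/e3.png

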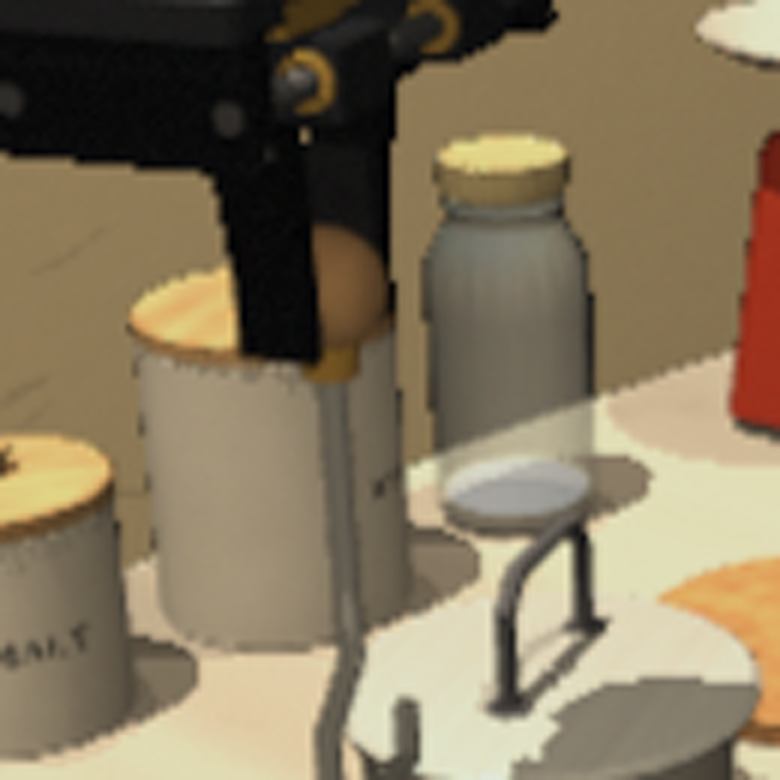

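View pics/e4.png

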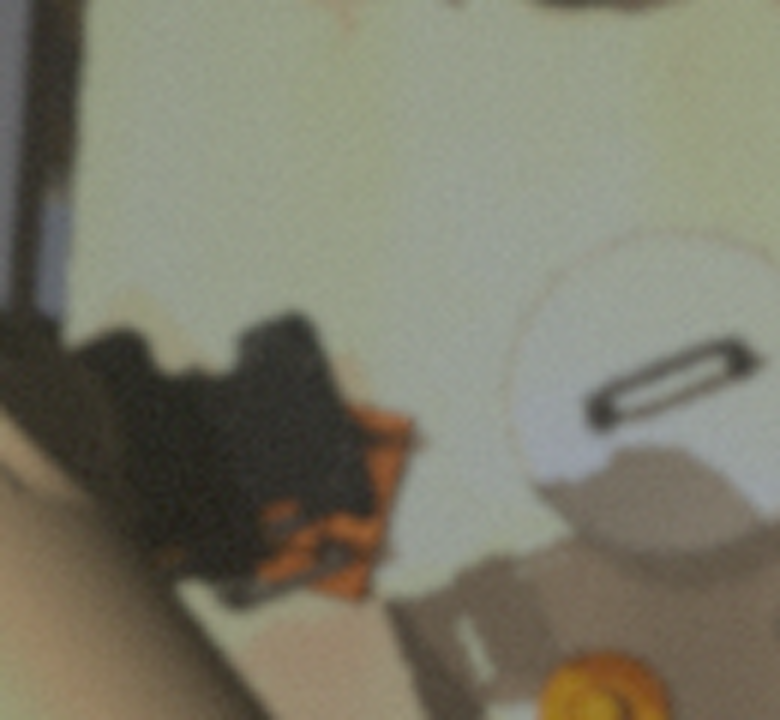

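```bash
python3 - <<'E'
from plan import *
im=camera('scene');crop(im,130,140,110,110,7,'pics/e5.png')
E
```

```text
(no output)
```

View pics/e5.png

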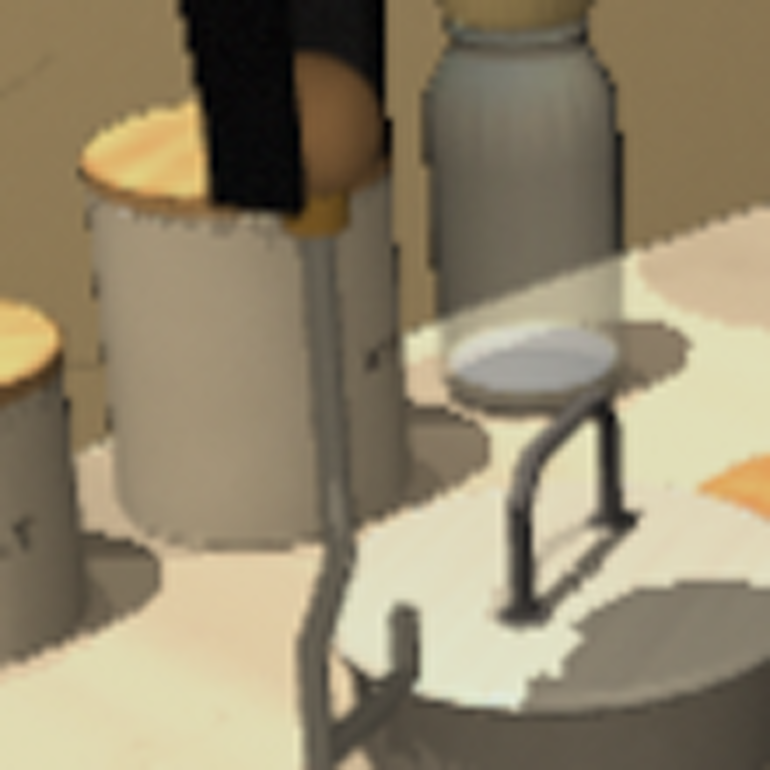

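```bash
python3 - <<'E'
from plan import *
f=lambda x,y,k=7,x0=130,y0=140:((x+.5)/k-.5+x0,(y+.5)/k-.5+y0)
T=lambda x,y:f(x,y,6,100,120)
for z in (.29,.295,.3): print('ballproj',z,(pr('scene',(.4145,.272,z))-[130,140])*7)
for zb in(.295,):
  zh=zb-.160
  h=at('scene',f(320,755),zh); t=at('scene',f(408,690),zh); tt=at('scene',f(404,612),zb-.142); n=at('scene',f(338,540),zb-.12)
  print('heel',h,'foot end',t,'tip',tt,'neck',n, np.degrees(np.arctan2(*(h-t)[[1,0]])),np.linalg.norm(h-t))
  print('top',at('top',T(235,598),zh),at('top',T(345,550),zh))
E
```

```text
ballproj 0.29 [297.957  163.5952]
ballproj 0.295 [296.4221 143.4308]
ballproj 0.3 [294.8783 123.1505]
heel [0.4129 0.2813 0.135 ] foot end [0.4223 0.2442 0.135 ] tip [0.4301 0.2377 0.153 ] neck [0.441  0.2493 0.175 ] 104.27196567499628 0.038196217572093974
top [0.4055 0.2934 0.135 ] [0.4284 0.2439 0.135 ]
```

```bash
python3 - <<'E'
from plan import *
f=lambda x,y,k=7,x0=130,y0=140:((x+.5)/k-.5+x0,(y+.5)/k-.5+y0)
T=lambda x,y:f(x,y,6,100,120)
print(tri(T(237,598),f(318,760)),tri(T(345,550),f(408,690)),tri(T(345,550),f(404,612)))
for z in(.1,.11,.12,.13,.14): print(z,at('top',T(345,550),z),at('scene',f(408,690),z),at('scene',f(404,612),z))
im=camera('scene');crop(im,130,180,100,80,7,'pics/e6.png')
E
```

```text
[0.4041 0.2899 0.141 ] [0.4271 0.2429 0.1331] [0.4266 0.2396 0.1548]
0.1 [0.4324 0.2524 0.1   ] [0.4723 0.2045 0.1   ] [0.5109 0.1735 0.1   ]
0.11 [0.4313 0.25   0.11  ] [0.458  0.2159 0.11  ] [0.4956 0.1856 0.11  ]
0.12 [0.4301 0.2475 0.12  ] [0.4437 0.2272 0.12  ] [0.4804 0.1977 0.12  ]
0.13 [0.429  0.2451 0.13  ] [0.4294 0.2386 0.13  ] [0.4652 0.2098 0.13  ]
0.14 [0.4278 0.2427 0.14  ] [0.4152 0.2499 0.14  ] [0.4499 0.2219 0.14  ]
```

View pics/e6.png

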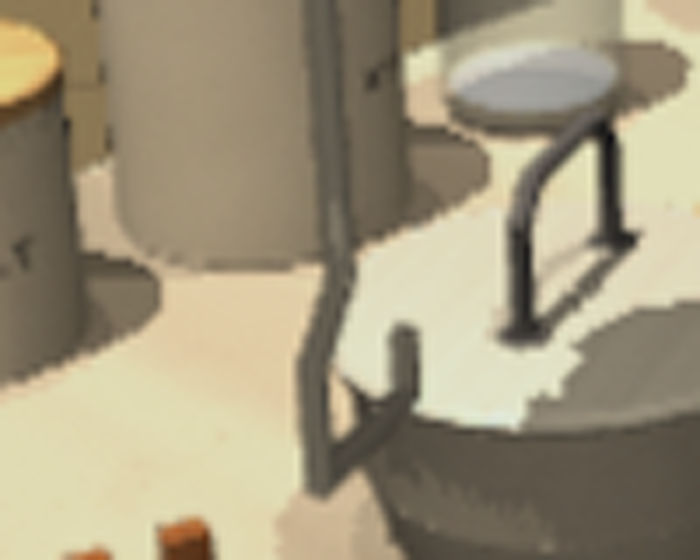

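```bash
python3 - <<'E'
from plan import *
cyl((.572,.125,.315),23,15,26,arc=False)
E
```

```text
t 14.65 from [0.4145 0.272  0.2873] yaw 113.85792638191386 dyaw -90.85792638191386 w 0.031825033943270555 F [ 0.3765  0.3501 -2.4241]
[0.135 0.001 0.003] [-0.07 -0.53  0.23]
[0.135 0.    0.   ] [-0.07 -0.5   0.28]
[0.135 0.    0.   ] [-0.07 -0.47  0.33]
[0.135 0.    0.   ] [-0.07 -0.43  0.38]
[0.135 0.    0.   ] [-0.07 -0.39  0.42]
[0.135 0.    0.   ] [-0.07 -0.34  0.46]
[0.135 0.    0.   ] [-0.07 -0.29  0.49]
[0.135 0.    0.   ] [-0.07 -0.24  0.52]
[0.135 0.    0.   ] [-0.07 -0.18  0.55]
[0.135 0.    0.   ] [-0.07 -0.12  0.56]
[0.135 0.    0.   ] [-0.07 -0.06  0.57]
[0.135 0.    0.   ] [-0.07 -0.    0.57]
[0.135 0.    0.   ] [-0.07  0.06  0.57]
[0.135 0.    0.   ] [-0.07  0.12  0.56]
[0.135 0.    0.   ] [-0.07  0.18  0.55]
```

Emit:
arm_command(
  targets=[0.05,0,0,-0.4,0,0,0,0.1,0,0,-0.5,-0.2,0.1,0,0.13,0,0,-0.3,-0.52,0.26,0,0.13,0,0,0,-0.48,0.31,0,0.13,0,0,0,-0.44,0.36,0,0.13,0,0,0,-0.4,0.41,0,0.13,0,0,0,-0.35,0.45,0,0.13,0,0,0,-0.3,0.48,0,0.13,0,0,0,-0.25,0.51,0,0.13,0,0,0,-0.2,0.53,0,0.13,0,0,0,-0.14,0.55,0,0.1,0,0,0,-0.08,0.4,0],
)

```text
time: 15.65
ee_pos: [0.5174, 0.1663, 0.3193]
eef_rot: [0.257, 0.658, -0.258, 0.66]
ft_force: [0.5, 0.3, -1.8]
width: 0.0317
```

```bash
python3 - <<'E'
from plan import *
cyl((.572,.125,.315),23,5,26,arc=False)
im=camera('scene');crop(im,150,80,140,140,5,'pics/f1.png')
E
```

```text
t 15.65 from [0.5174 0.1663 0.3193] yaw 47.33772547394069 dyaw -24.33772547394068 w 0.03165946335170877 F [ 0.5367  0.2531 -1.8397]
[0.108 0.004 0.   ] [0.03 0.05 0.54]
[0.108 0.    0.   ] [0.03 0.1  0.54]
[0.108 0.    0.   ] [0.03 0.14 0.53]
[0.108 0.    0.   ] [0.03 0.19 0.51]
[0.108 0.    0.   ] [0.03 0.23 0.5 ]
```

View pics/f1.png

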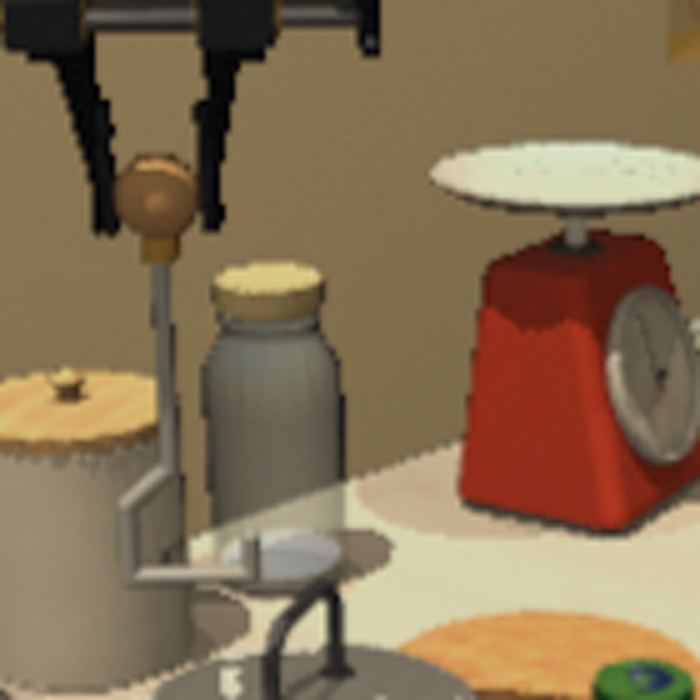

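Emit:
arm_command(
  targets=[0.11,0,0,0,0.05,0.54,0,0.11,0,0,0,0.1,0.54,0,0.11,0,0,0,0.15,0.53,0,0.1,0,0,0.05,0.2,0.52,0,0.08,0,0,0.05,0.2,0.4,0,0.02,0,0,0,0.1,0.1,0,0,0,0,0,0,0,0],
)

```text
time: 16.28
ee_pos: [0.5758, 0.1232, 0.316]
eef_rot: [0.391, 0.589, -0.392, 0.589]
ft_force: [1.5, 0.7, -3.3]
width: 0.0318
```

```bash
python3 - <<'E'
from plan import *
cyl((.572,.125,.315),23,1,26,arc=False)
im=camera('scene');crop(im,150,110,140,140,5,'pics/f2.png')
im=camera('top');crop(im,170,120,110,100,7,'pics/f3.png')
E
```

```text
t 16.2833 from [0.5758 0.1232 0.316 ] yaw 22.79650568766698 dyaw 0.20349431233302084 w 0.03184717510668995 F [ 1.5146  0.6828 -3.2547]
[-0.005  0.002  0.001] [ 0.04 -0.11 -0.12]
```

View pics/f2.png

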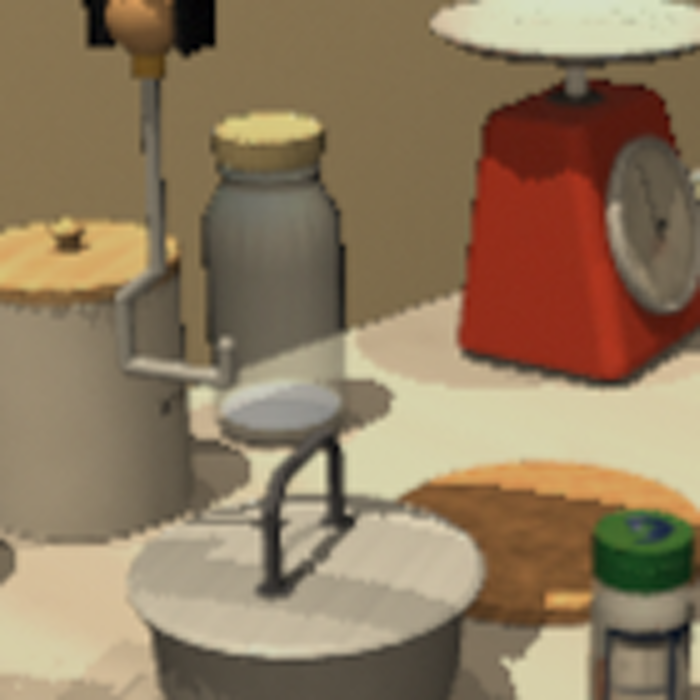

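View pics/f3.png

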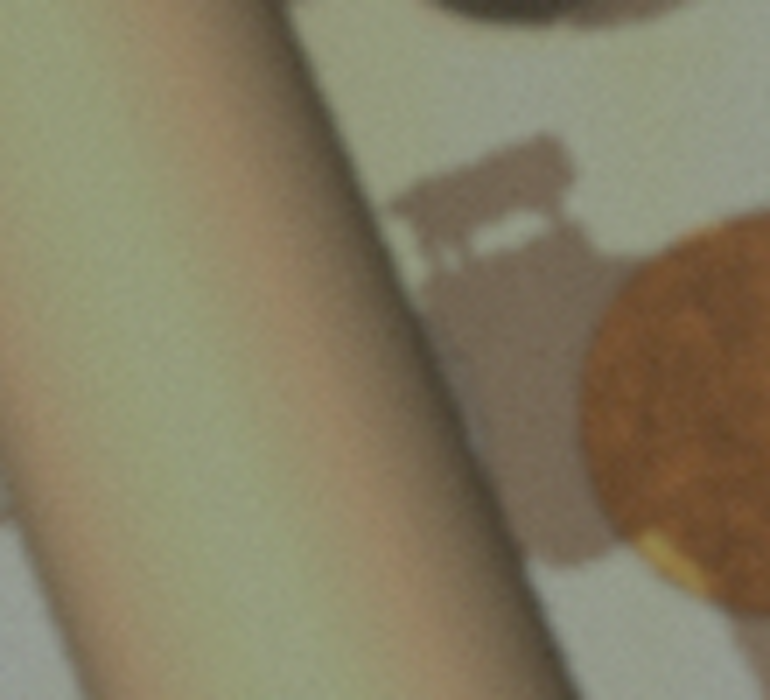

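```bash
cat > hook.py <<'E'
from plan import *
def hook(dz=.0087,yo=0):
    s=read_state();p=np.array(s['ee_pos']);M=Ro.from_quat(s['eef_rot']).as_matrix()
    y=M[:,1].copy();y[2]=0;y/=np.linalg.norm(y)
    if yo: y=Ro.from_rotvec([0,0,np.radians(yo)]).apply(y)
    b=p+[0,0,dz]
    g=lambda x,z:b+z*y-np.array([0,0,x])
    return {'ball':b,'neck1':g(.112,0),'neck2':g(.128,.018),'heel':g(.160,.018),'footend':g(.160,-.032),'tip':g(.144,-.032),'seat':g(.152,-.007)}
E
python3 - <<'E'
from hook import *
for k,v in hook().items(): print(k,v,(pr('scene',v)-[150,110])*5+2)
for n,P in dict(barmid=(.5138,.099,.136),e1=(.5138+.399*.036,.099-.917*.036,.136),e2=(.5138-.399*.036,.099+.917*.036,.136),l1=(.5138+.399*.036,.099-.917*.036,.087),l2=(.5138-.399*.036,.099+.917*.036,.087)).items(): print(n,(pr('scene',P)-[150,110])*5+2)
E
```

```text
ball [0.5751 0.1238 0.3249] [148.9848  24.8545]
neck1 [0.5751 0.1238 0.2129] [165.635  276.6806]
neck2 [0.5917 0.1308 0.1969] [131.848  306.2501]
heel [0.5917 0.1308 0.1649] [136.7112 372.6138]
footend [0.5457 0.1113 0.1649] [236.5649 386.0117]
tip [0.5457 0.1113 0.1809] [234.7899 352.6112]
seat [0.5687 0.1211 0.1729] [185.1944 362.7259]
barmid [307.9781 455.9522]
e1 [338.8416 426.081 ]
e2 [274.9176 487.9497]
l1 [341.9524 521.5673]
l2 [279.586 588.793]
```

```bash
python3 - <<'E'
import cv2
s=cv2.imread('pics/f2.png'); cv2.imwrite('pics/f4.png',cv2.resize(s[260:620,80:440],None,fx=2,fy=2,interpolation=cv2.INTER_CUBIC)[:600])
E
```

```text
(no output)
```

View pics/f4.png

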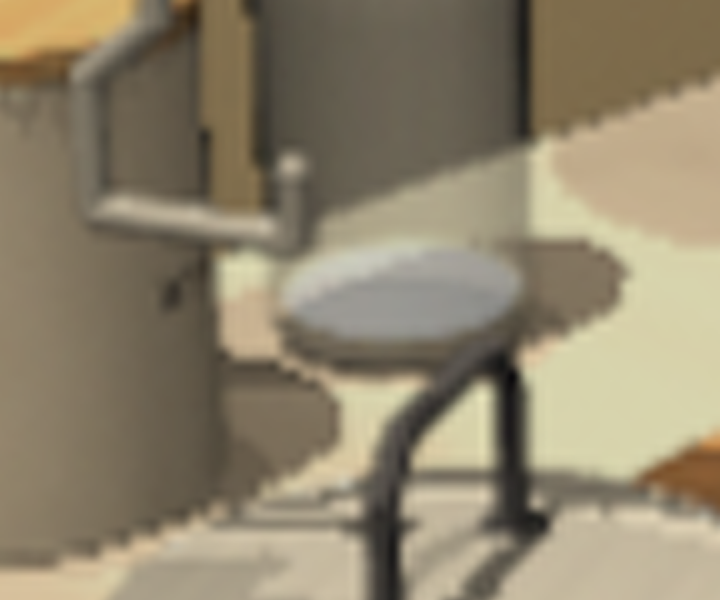

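Emit:
arm_command(
  targets=[0,0,0,0.2,-0.05,-0.05,0,0,0,0,0.4,-0.05,-0.05,0,0,0,0,0.5,0,0,0,0,0,0,0.4,0,0,0,0,0,0,0.1,0,0,0,0,0,0,0,0,0,0],
)

```text
time: 16.88
ee_pos: [0.5684, 0.1287, 0.273]
eef_rot: [0.387, 0.591, -0.388, 0.592]
ft_force: [-0.5, -0.3, -1.9]
width: 0.0316
```

```bash
python3 - <<'E'
from hook import *
cyl((.572,.125,.252),23.3,2,26,arc=False)
for k,v in hook().items(): print(k,v,(pr('scene',v)-[165,170])*8+3.5)
im=camera('scene');crop(im,165,170,90,75,8,'pics/f5.png')
E
```

```text
t 16.8833 from [0.5684 0.1287 0.273 ] yaw 23.59071192464358 dyaw -0.2907119246435741 w 0.031624226286464246 F [-0.5178 -0.3159 -1.9451]
[0.003 0.002 0.   ] [0.42 0.04 0.1 ]
[0.003 0.    0.   ] [0.42 0.04 0.1 ]
ball [0.5684 0.1287 0.2817] [ 131.1362 -272.0588]
neck1 [0.5684 0.1287 0.1697] [156.9194 118.8733]
neck2 [0.5849 0.1359 0.1537] [102.8927 164.061 ]
heel [0.5849 0.1359 0.1217] [110.4458 267.1983]
footend [0.539  0.1159 0.1217] [269.745  289.9814]
tip [0.539  0.1159 0.1377] [267.0081 238.1191]
seat [0.562  0.1259 0.1297] [187.8702 252.8178]
```

View pics/f5.png

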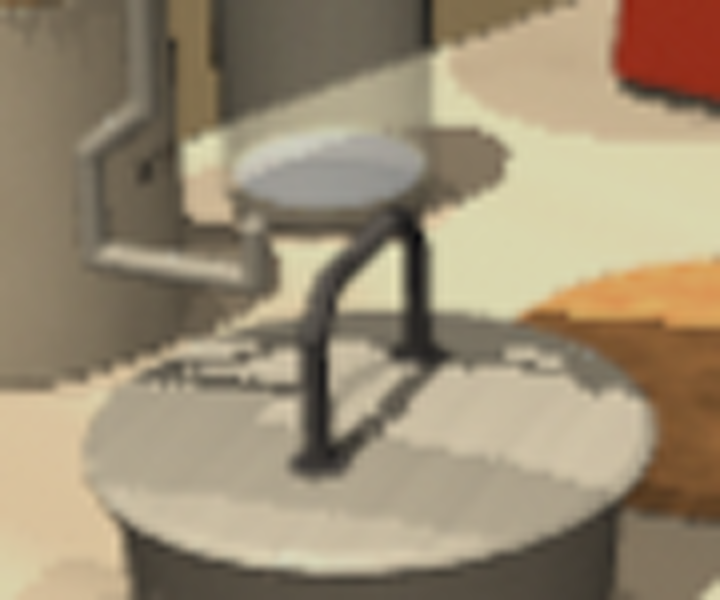

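```bash
python3 - <<'E'
from hook import *
s=read_state();p=s['ee_pos'];M=Ro.from_quat(s['eef_rot']).as_matrix()
w=s['width']/2
for z in(-.0095,0,.0095):
  for y in(-w,w): print(z,round(y,4),(pr('scene',p+M@[.003,y,z])-[150,110])*8+3.5)
print('ball',(pr('scene',p+[0,0,.0087])-[150,110])*8+3.5)
d=np.array([.399,-.917,0]);c=np.array([.5138,.099,.136])
for n,P in dict(barmid=c,e1=c+.036*d,e2=c-.036*d,l1=c+.036*d-[0,0,.049],l2=c-.036*d-[0,0,.049]).items(): print(n,(pr('scene',P)-[165,170])*8+3.5)
im=camera('scene');crop(im,150,110,90,70,8,'pics/f6.png')
E
```

```text
-0.0095 -0.0158 [291.1312 264.1373]
-0.0095 0.0158 [184.0555 253.8895]
0 -0.0158 [307.1595 254.8154]
0 0.0158 [200.9303 244.7586]
0.0095 -0.0158 [322.8855 245.6694]
0.0095 0.0158 [217.4901 235.7983]
ball [250.9488 207.1106]
barmid [373.065  249.8235]
e1 [422.4465 202.0296]
e2 [320.1682 301.0196]
l1 [427.4239 354.8077]
l2 [327.6377 462.3688]
```

View pics/f6.png

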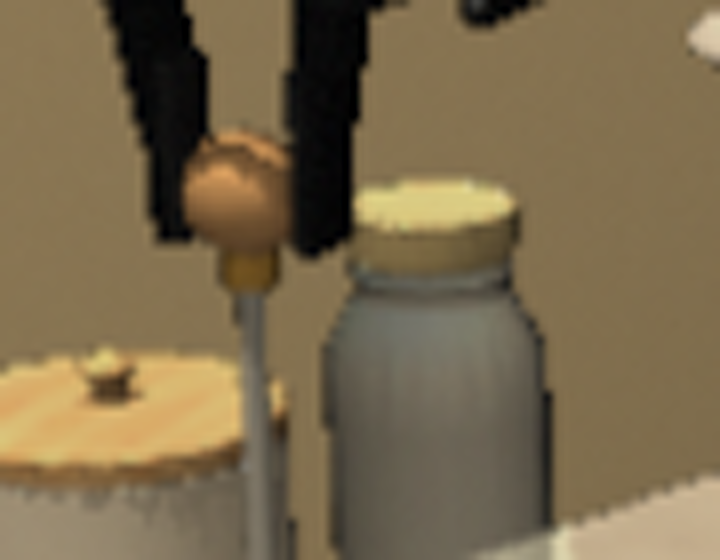

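Emit:
arm_command(
  targets=[0,0,0,0.2,0,0.12,0,0,0,0,0.35,0,0.12,0,0,0,0,0.3,0,0.1,0,0,0,0,0.1,0,0,0,0,0,0,0,0,0,0],
)

```text
time: 17.4
ee_pos: [0.5734, 0.1198, 0.249]
eef_rot: [0.388, 0.59, -0.387, 0.593]
ft_force: [-0.4, -0.1, -2.3]
width: 0.0317
```

```bash
python3 - <<'E'
from hook import *
cyl((.572,.121,.249),23.3,2,26,arc=False)
im=camera('scene');crop(im,165,170,90,75,8,'pics/f7.png')
E
```

```text
t 17.4 from [0.5734 0.1198 0.249 ] yaw 23.54138998449502 dyaw -0.24138998449501514 w 0.03169747033894093 F [-0.3816 -0.1046 -2.3416]
[ 0.003  0.003 -0.004] [-0.   -0.02 -0.03]
[0.003 0.    0.   ] [-0.   -0.02 -0.03]
```

View pics/f7.png

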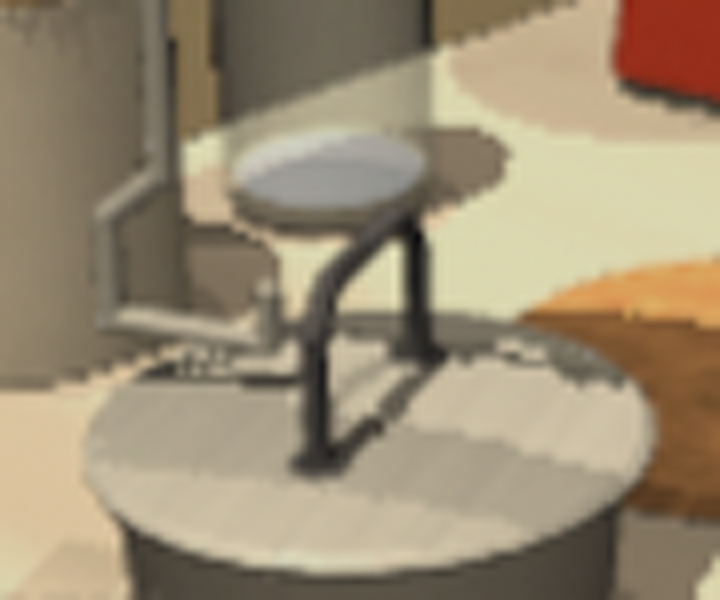

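Emit:
arm_command(
  targets=[0,0,0,0,-0.2,0,0,0,0,0,0,-0.3,0,0,0,0,0,0,-0.3,0,0,0,0,0,0,-0.2,0,0,0,0,0,0,0,0,0],
)

```text
time: 17.87
ee_pos: [0.548, 0.1093, 0.2496]
eef_rot: [0.388, 0.59, -0.387, 0.593]
ft_force: [-0.1, -0.3, -3.2]
width: 0.0319
```

```bash
python3 - <<'E'
from hook import *
cyl((.522,.0985,.249),23.3,2,26,arc=False)
im=camera('scene');crop(im,165,170,90,75,8,'pics/f8.png')
E
```

```text
t 17.8667 from [0.548  0.1093 0.2496] yaw 23.574525607951127 dyaw -0.27452560795111935 w 0.03188426612173699 F [-0.1353 -0.2681 -3.243 ]
[ 0.003  0.003 -0.004] [ 0.01 -0.56 -0.01]
[0.003 0.    0.   ] [ 0.01 -0.56 -0.01]
```

View pics/f8.png

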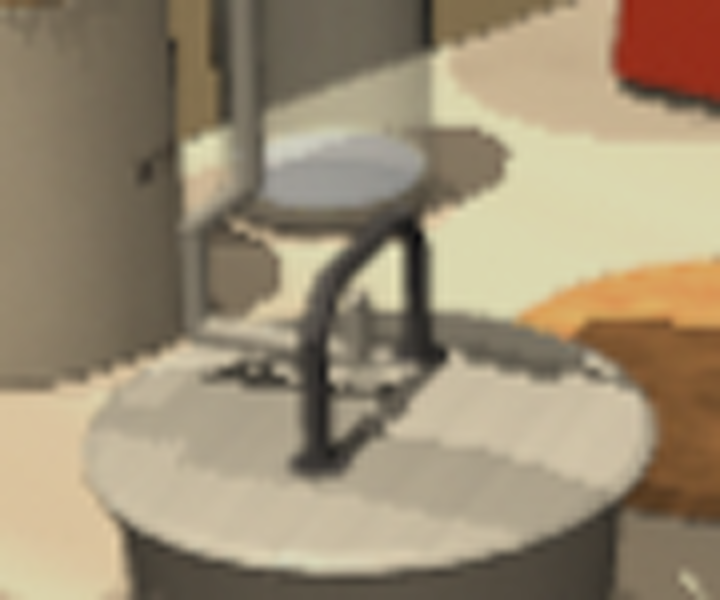

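Emit:
arm_command(
  targets=[0,0,0,0,-0.25,0,0,0,0,0,0,-0.3,0,0,0,0,0,0,-0.3,0,0,0,0,0,0,-0.25,0,0,0,0,0,0,0,0,0],
)

```text
time: 18.33
ee_pos: [0.5206, 0.0975, 0.25]
eef_rot: [0.388, 0.59, -0.386, 0.593]
ft_force: [0.2, -0.3, -2.2]
width: 0.0317
```

```bash
python3 - <<'E'
from hook import *
cyl((.522,.0985,.249),23.3,2,26,arc=False)
im=camera('scene');crop(im,165,170,90,75,8,'pics/f9.png')
E
```

```text
t 18.3333 from [0.5206 0.0975 0.25  ] yaw 23.586512547733413 dyaw -0.28651254773342316 w 0.0316574294172557 F [ 0.2387 -0.3108 -2.1772]
[ 0.003  0.003 -0.006] [ 0.02  0.03 -0.01]
[0.003 0.    0.   ] [ 0.02  0.03 -0.01]
```

View pics/f9.png

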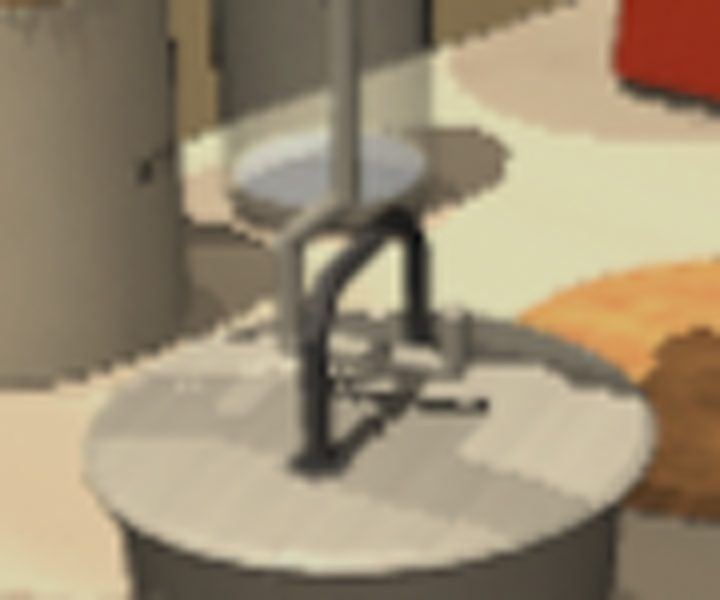

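Emit:
arm_command(
  targets=[0,0,0,-0.15,0,0,0,0,0,0,-0.25,0,0,0,0,0,0,-0.25,0,0,0,0,0,0,-0.15,0,0,0,0,0,0,-0.1,0,0,0,0,0,0,-0.1,0,0,0,0,0,0,-0.1,0,0,0,0,0,0,-0.1,0,0,0,0,0,0,0,0,0,0],
)

```text
time: 19.13
ee_pos: [0.5214, 0.0982, 0.2831]
eef_rot: [0.388, 0.59, -0.386, 0.593]
ft_force: [0.1, 0.1, -4.9]
width: 0.0318
```

```bash
python3 - <<'E'
from hook import *
s=read_state();print(s['ee_pos'],s['ft_force'],s['torque'],s['width'])
im=camera('scene');crop(im,165,170,90,75,8,'pics/g1.png')
E
```

```text
[0.5214 0.0982 0.2831] [ 0.091   0.0524 -4.9191] [-0.0082 -0.1953  0.0311] 0.031785682465539776
```

View pics/g1.png

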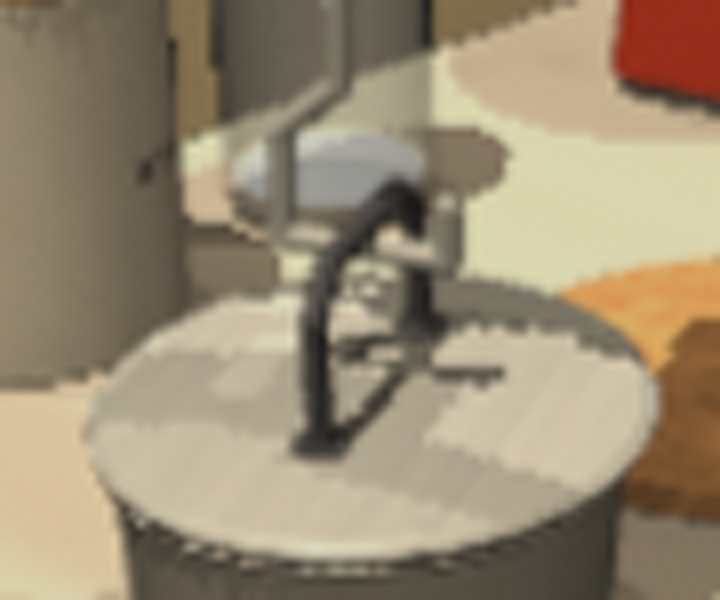

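Emit:
arm_command(
  targets=[0,0,0,-0.1,0,0,0,0,0,0,-0.2,0,0,0,0,0,0,-0.25,0,0,0,0,0,0,-0.25,0,0,0,0,0,0,-0.25,0,0,0,0,0,0,-0.25,0,0,0,0,0,0,-0.2,0,0,0,0,0,0,-0.1,0,0,0,0,0,0,0,0,0,0,0,0,0,0,0,0,0,0,0,0,0,0,0,0],
)

```text
time: 20.1
ee_pos: [0.521, 0.0981, 0.3272]
eef_rot: [0.388, 0.59, -0.386, 0.593]
ft_force: [-0.1, 0.4, -5.2]
width: 0.0318
```

```bash
python3 - <<'E'
from hook import *
s=read_state();print(s['ee_pos'],s['ft_force'],s['torque'],s['width'])
im=camera('scene');crop(im,150,100,130,130,6,'pics/g2.png')
im=camera('top');crop(im,170,120,150,120,5,'pics/g3.png')
E
```

```text
[0.521  0.0981 0.3272] [-0.1076  0.3807 -5.1586] [ 0.0101 -0.0592  0.0105] 0.03183655669905328
```

View pics/g2.png

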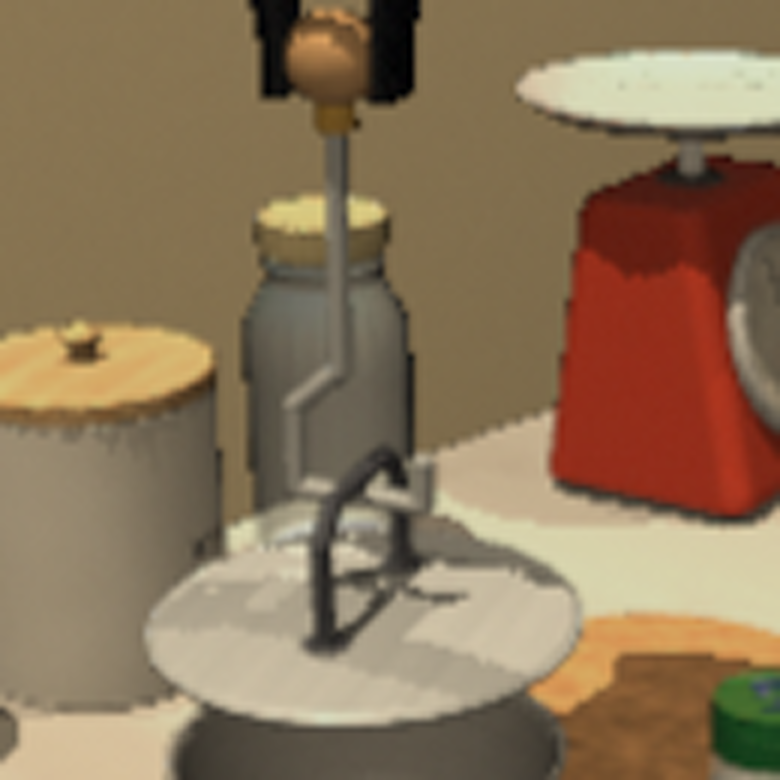

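View pics/g3.png

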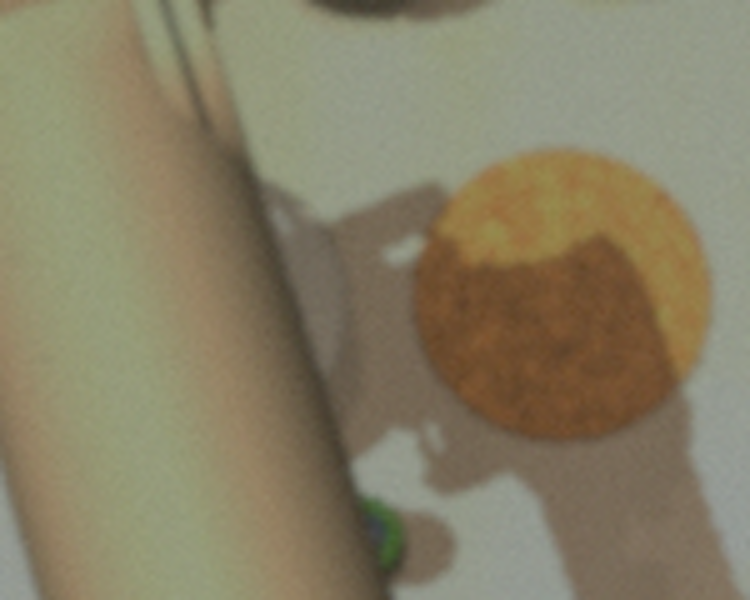

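Emit:
arm_command(
  targets=[0,0,0,0,-0.02,0.1,0,0,0,0,0,-0.06,0.25,0,0,0,0,0,-0.1,0.4,0,0,0,0,0,-0.12,0.5,0,0,0,0,0,-0.12,0.5,0,0,0,0,0,-0.12,0.5,0,0,0,0,0,-0.12,0.5,0,0,0,0,0,-0.12,0.5,0,0,0,0,0,-0.12,0.5,0,0,0,0,0,-0.12,0.5,0,0,0,0,0,-0.12,0.5,0,0,0,0,0,-0.12,0.5,0],
)

```text
time: 21.2
ee_pos: [0.545, -0.049, 0.3253]
eef_rot: [0.387, 0.591, -0.388, 0.592]
ft_force: [0.2, 0.5, -5.3]
width: 0.032
```

```bash
python3 - <<'E'
from hook import *
cyl((.5573,-.1096,.32),23.6,6,26,arc=False)
E
```

```text
t 21.2 from [ 0.545  -0.049   0.3253] yaw 23.54681634908425 dyaw 0.05318365091574151 w 0.031978478522188915 F [ 0.1719  0.5035 -5.275 ]
[-0.     0.002 -0.001] [ 0.04 -0.09  0.4 ]
[-0.  0.  0.] [ 0.04 -0.09  0.4 ]
[-0.  0.  0.] [ 0.04 -0.09  0.4 ]
[-0.  0.  0.] [ 0.04 -0.09  0.4 ]
[-0.  0.  0.] [ 0.04 -0.09  0.4 ]
[-0.  0.  0.] [ 0.04 -0.09  0.4 ]
```

Emit:
arm_command(
  targets=[0,0,0,0,-0.12,0.5,0,0,0,0,0,-0.11,0.45,0,0,0,0,0,-0.1,0.42,0,0,0,0,0,-0.08,0.35,0,0,0,0,0,-0.06,0.27,0,0,0,0,0,-0.04,0.18,0,0,0,0,0,-0.02,0.1,0,0,0,0,0,0,0,0,0,0,0,0,0,0,0,0,0,0,0,0,0,0],
)

```text
time: 22.03
ee_pos: [0.5565, -0.1161, 0.3245]
eef_rot: [0.388, 0.591, -0.389, 0.591]
ft_force: [-0.1, -0.7, -5.2]
width: 0.0319
```

```bash
python3 - <<'E'
from hook import *
cyl((.5573,-.1096,.32),23.6,1,26,arc=False)
im=camera('scene');crop(im,190,90,130,130,6,'pics/g4.png')
im=camera('top');crop(im,210,120,130,110,6,'pics/g5.png')
E
```

```text
t 22.0333 from [ 0.5565 -0.1161  0.3245] yaw 23.33064772232359 dyaw 0.26935227767640413 w 0.03186634231967424 F [-0.0834 -0.7283 -5.1999]
[-0.006  0.002  0.001] [ 0.18  0.13 -0.23]
```

View pics/g4.png

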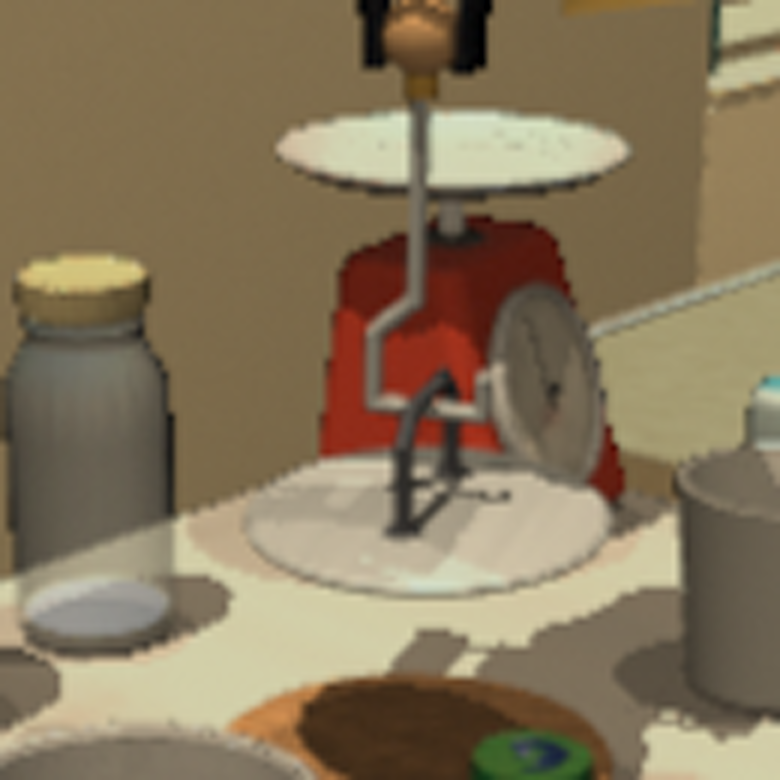

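View pics/g5.png

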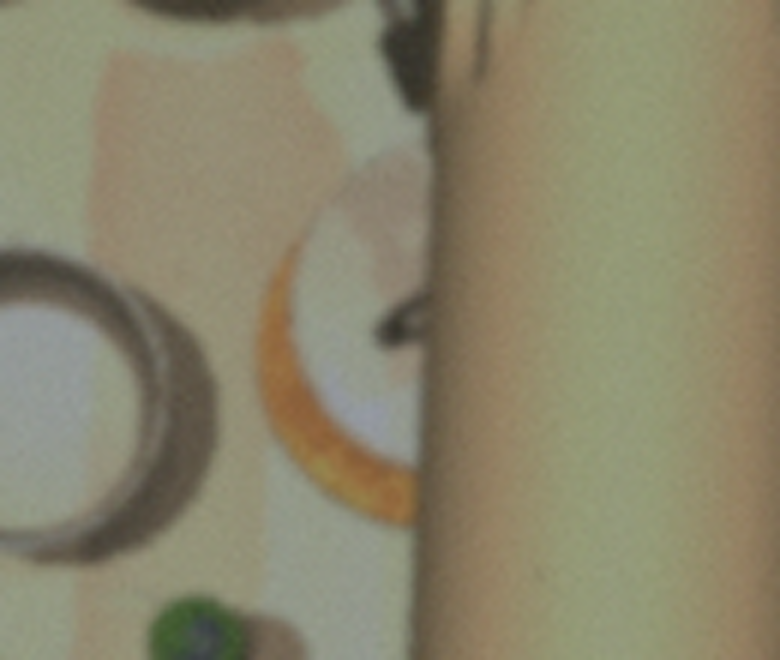

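```bash
python3 - <<'E'
from hook import *
f=lambda x,y,k=6,x0=190,y0=90:((x+.5)/k-.5+x0,(y+.5)/k-.5+y0)
for z in(.12,.125): print(at('scene',f(427,518),z))
T=lambda x,y:f(x,y,6,210,120)
# fit circle in top from visible rim points
pts=np.array([at('top',T(*p),.124)[:2] for p in((292,330),(300,260),(345,190),(340,420),(400,462),(415,148))])
A=np.c_[2*pts,np.ones(len(pts))];s=np.linalg.lstsq(A,(pts**2).sum(1),rcond=None)[0];print(s[:2],np.sqrt(s[2]+s[0]**2+s[1]**2))
from scipy.optimize import least_squares
r=least_squares(lambda c:np.hypot(*(pts-c).T)-.082,s[:2]);print(r.x,r.fun)
E
```

```text
[ 0.5626 -0.1295  0.12  ]
[ 0.5539 -0.1193  0.125 ]
[ 0.5503 -0.1134] 0.07936848459856606
[ 0.5502 -0.1168] [ 0.0018  0.0004 -0.001  -0.0009 -0.0013 -0.001 ]
```

Emit:
arm_command(
  targets=[0,0,0,0.1,0.04,-0.1,0,0,0,0,0.3,0.04,-0.1,0,0,0,0,0.45,0.02,-0.05,0,0,0,0,0.5,0,0,0,0,0,0,0.5,0,0,0,0,0,0,0.5,0,0,0,0,0,0,0.5,0,0,0,0,0,0,0.4,0,0,0,0,0,0,0.2,0,0,0,0,0,0,0.1,0,0,0,0,0,0,0,0,0,0],
)

```text
time: 23.05
ee_pos: [0.5544, -0.1044, 0.2247]
eef_rot: [0.386, 0.593, -0.388, 0.591]
ft_force: [-0.0, -0.9, -4.8]
width: 0.0314
```

```bash
python3 - <<'E'
from hook import *
cyl((.5573,-.1096,.235),23.6,1,26,arc=False)
im=camera('scene');crop(im,190,130,130,120,6,'pics/g6.png')
im=camera('top');crop(im,210,120,130,110,6,'pics/g7.png')
E
```

```text
t 23.05 from [ 0.5544 -0.1044  0.2247] yaw 23.635564509314126 dyaw -0.03556450931412769 w 0.03142729473499796 F [-0.0413 -0.9431 -4.7644]
[ 0.001 -0.001  0.004] [-0.41  0.02  0.24]
```

View pics/g6.png

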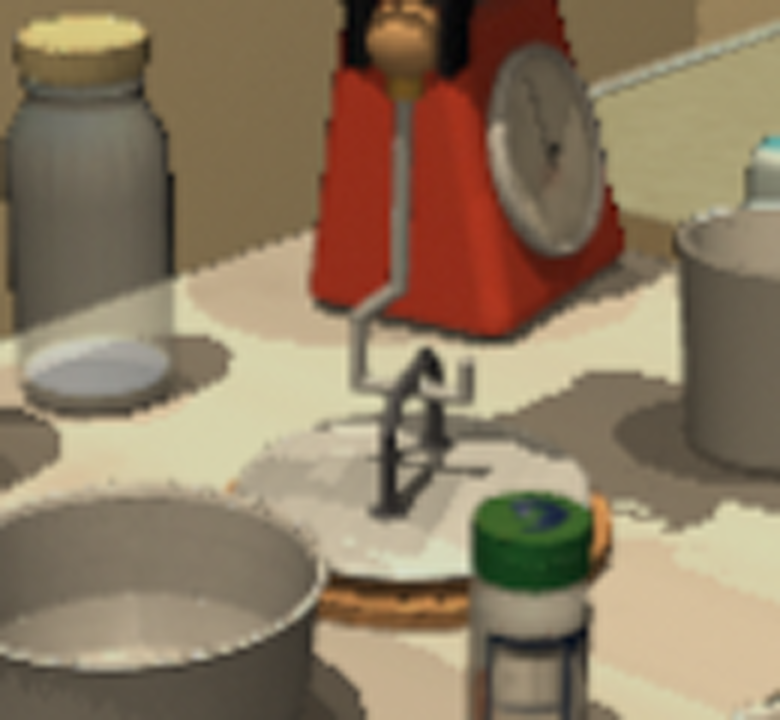

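View pics/g7.png

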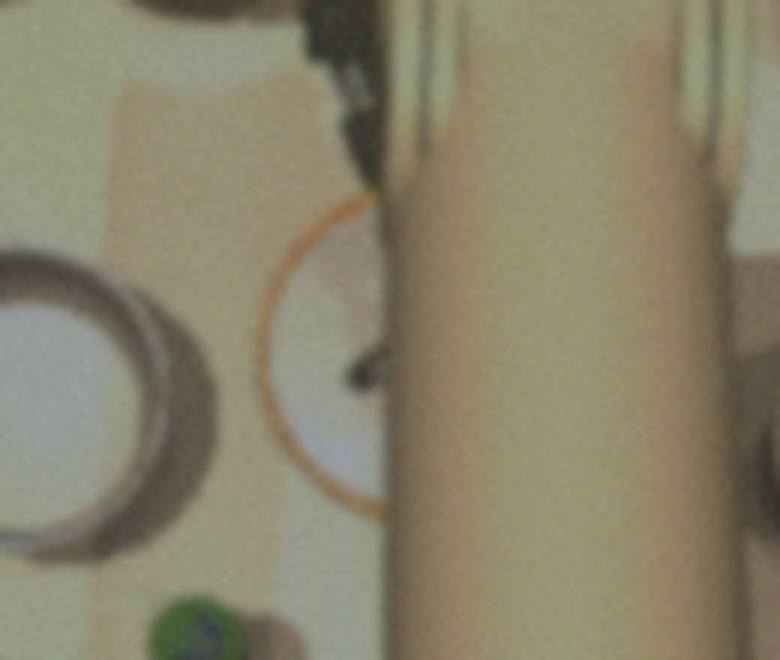

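Emit:
arm_command(
  targets=[0,0,0,0,0.01,0.1,0,0,0,0,0,0.01,0.1,0,0,0,0,0.08,0,0,0,0,0,0,0.08,0,0,0,0,0,0,0.08,0,0,0,0,0,0,0.08,0,0,0,0,0,0,0,0,0,0],
)

```text
time: 23.73
ee_pos: [0.5592, -0.1098, 0.2197]
eef_rot: [0.387, 0.59, -0.387, 0.593]
ft_force: [-0.2, -0.7, -4.5]
width: 0.0315
```

```bash
python3 - <<'E'
from hook import *
cyl((.5573,-.1096,.206),23.6,1,26,arc=False)
im=camera('scene');crop(im,190,130,130,120,6,'pics/g8.png')
E
```

```text
t 23.7333 from [ 0.5592 -0.1098  0.2197] yaw 23.59480751187096 dyaw 0.005192488129040385 w 0.03151919926247481 F [-0.2436 -0.6909 -4.4604]
[-0.     0.003 -0.003] [ 0.55 -0.07 -0.04]
```

View pics/g8.png

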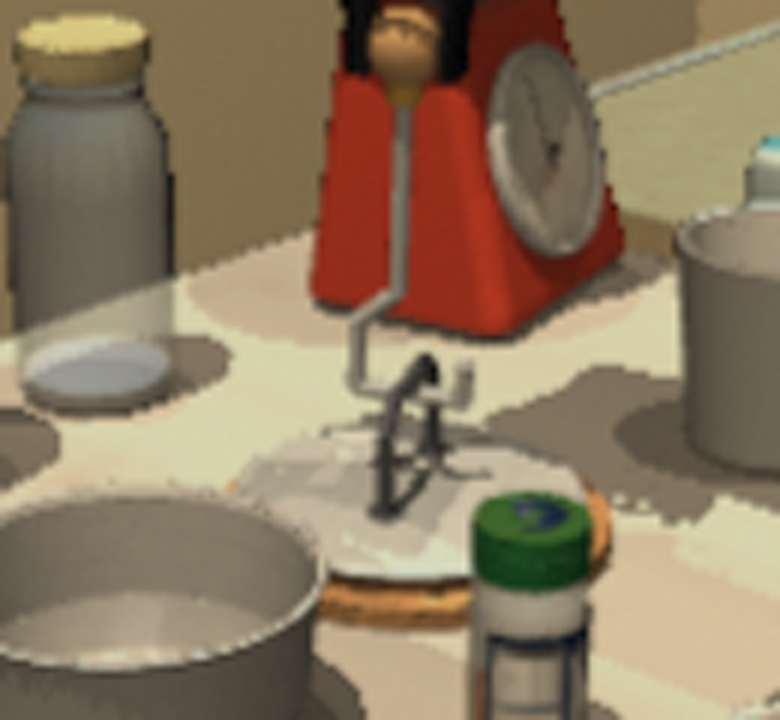

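Almost down. I'll keep lowering slowly until the load comes off.

Emit:
arm_command(
  targets=[0,0,0,0.1,0,0,0,0,0,0,0.1,0,0,0,0,0,0,0.1,0,0,0,0,0,0,0.1,0,0,0,0,0,0,0,0,0,0],
)

```text
time: 24.2
ee_pos: [0.56, -0.1096, 0.21]
eef_rot: [0.388, 0.59, -0.387, 0.594]
ft_force: [-0.3, 0.4, -2.3]
width: 0.0316
```

```bash
python3 - <<'E'
from hook import *
cyl((.5573,-.1096,.206),23.6,1,26,arc=False)
im=camera('scene');crop(im,235,165,70,65,10,'pics/g9.png')
E
```

```text
t 24.2 from [ 0.56   -0.1096  0.21  ] yaw 23.610838532811428 dyaw -0.010838532811419554 w 0.031605552504149204 F [-0.3103  0.4102 -2.2815]
[ 0.     0.005 -0.005] [ 0.16 -0.1  -0.04]
```

View pics/g9.png

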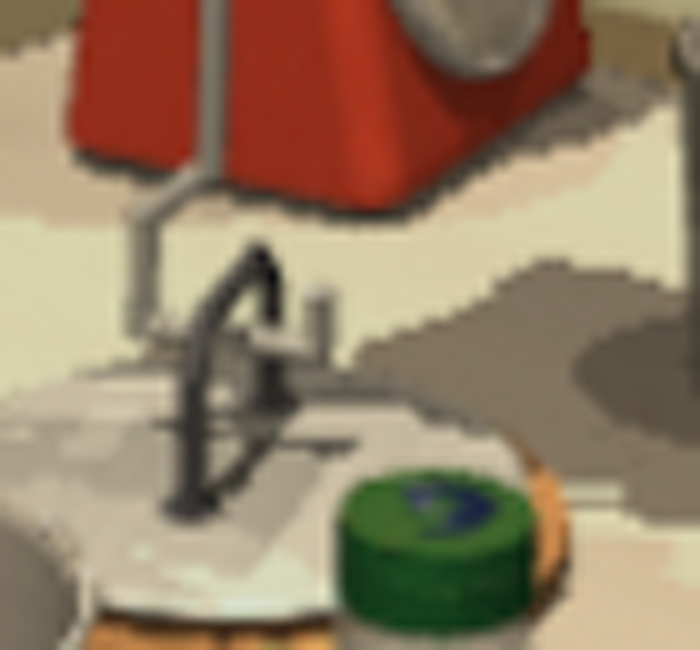

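Emit:
arm_command(
  targets=[0,0,0,0.2,-0.04,0,0,0,0,0,0.25,-0.04,0,0,0,0,0,0.15,0,0,0,0,0,0,0.05,0,0,0,0,0,0,0,0,0,0],
)

```text
time: 24.67
ee_pos: [0.5581, -0.1106, 0.1923]
eef_rot: [0.388, 0.59, -0.387, 0.594]
ft_force: [0.1, 0.4, -2.5]
width: 0.0318
```

```bash
python3 - <<'E'
from hook import *
cyl((.62,-.082,.193),23.6,6,26,arc=False)
im=camera('scene');crop(im,235,165,70,65,10,'pics/g10.png')
E
```

```text
t 24.6667 from [ 0.5581 -0.1106  0.1923] yaw 23.610272004374966 dyaw -0.010272004374968446 w 0.03184564218587329 F [ 0.0628  0.3808 -2.4954]
[ 0.     0.005 -0.006] [-0.    0.45 -0.01]
[0. 0. 0.] [-0.    0.45 -0.01]
[0. 0. 0.] [-0.    0.45 -0.01]
[0. 0. 0.] [-0.    0.45 -0.01]
[0. 0. 0.] [-0.    0.45 -0.01]
[0. 0. 0.] [-0.    0.45 -0.01]
```

View pics/g10.png

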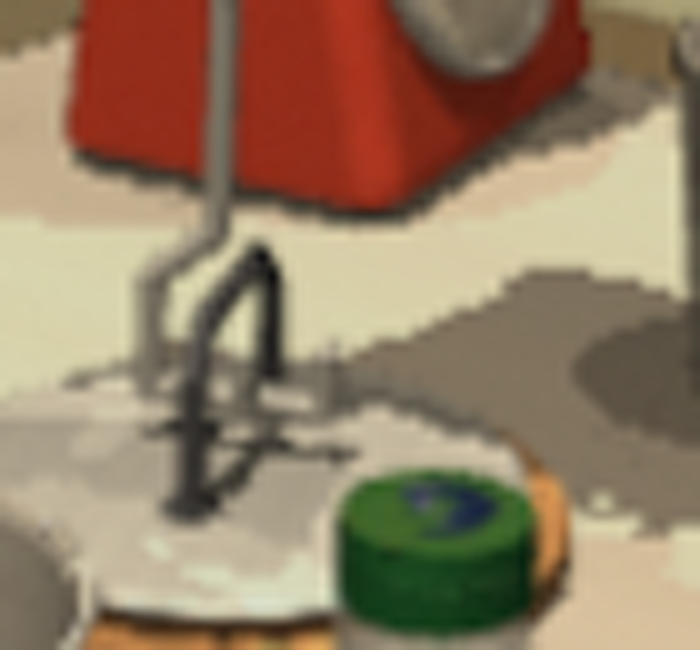

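Emit:
arm_command(
  targets=[0,0,0,0,0.2,0,0,0,0,0,0,0.3,0,0,0,0,0,0,0.35,0,0,0,0,0,0,0.4,0,0,0,0,0,0,0.4,0,0,0,0,0,0,0.4,0,0,0,0,0,0,0.3,0,0,0,0,0,0,0.2,0,0,0,0,0,0,0,0,0],
)

```text
time: 25.47
ee_pos: [0.6249, -0.0807, 0.1932]
eef_rot: [0.388, 0.589, -0.386, 0.594]
ft_force: [-0.4, -0.7, -1.8]
width: 0.0316
```

```bash
python3 - <<'E'
from hook import *
cyl((.62,-.082,.30),23.6,6,2,arc=False)
im=camera('scene');crop(im,205,120,110,110,6,'pics/g11.png')
E
```

```text
t 25.4667 from [ 0.6249 -0.0807  0.1932] yaw 23.65159054965593 dyaw -0.05159054965594123 w 0.03161228538077113 F [-0.4107 -0.6825 -1.8222]
[ 0.     0.005 -0.009] [-0.71 -0.03 -0.01]
[0. 0. 0.] [-0.71 -0.03 -0.01]
```

View pics/g11.png

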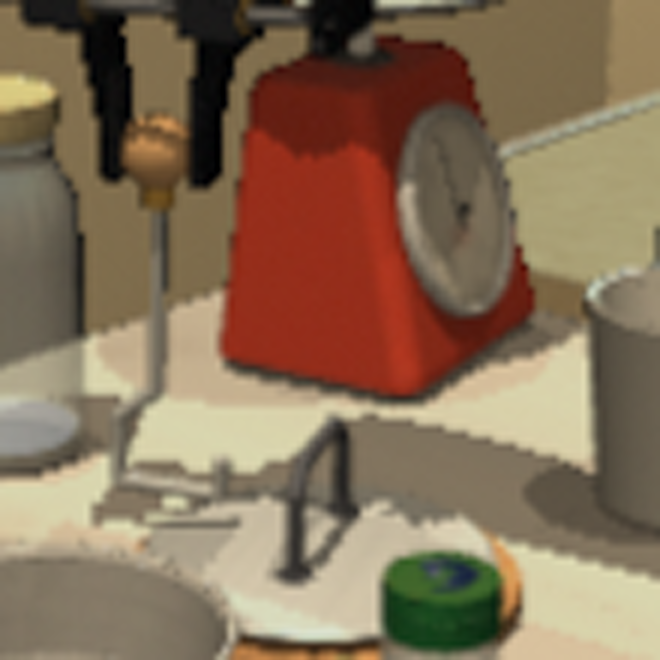

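Emit:
arm_command(
  targets=[0,0,0,-0.3,0,0,0,0,0,0,-0.6,0,0,0,0,0,0,-0.8,0,0,0,0,0,0,-0.8,0,0,0,0,0,0,-0.8,0,0,0,0,0,0,-0.6,0,0,0,0,0,0,-0.3,0,0.1,0,0,0,0,-0.1,-0.1,0.3,0],
)

```text
time: 26.18
ee_pos: [0.622, -0.092, 0.3082]
eef_rot: [0.387, 0.59, -0.387, 0.594]
ft_force: [0.4, 1.3, -2.8]
width: 0.0313
```

```bash
python3 - <<'E'
from hook import *
cyl((.497,-.320,.305),23.6,14,14,arc=False)
E
```

```text
t 26.1833 from [ 0.622  -0.092   0.3082] yaw 23.63112652475181 dyaw -0.031126524751812212 w 0.031337310184138156 F [ 0.4166  1.3113 -2.8305]
[ 0.     0.005 -0.005] [ 0.01 -0.59  0.45]
[0. 0. 0.] [ 0.01 -0.59  0.45]
[0. 0. 0.] [ 0.01 -0.59  0.45]
[0. 0. 0.] [ 0.01 -0.59  0.45]
[0. 0. 0.] [ 0.01 -0.59  0.45]
[0. 0. 0.] [ 0.01 -0.59  0.45]
[0. 0. 0.] [ 0.01 -0.59  0.45]
[0. 0. 0.] [ 0.01 -0.59  0.45]
[0. 0. 0.] [ 0.01 -0.59  0.45]
[0. 0. 0.] [ 0.01 -0.59  0.45]
[0. 0. 0.] [ 0.01 -0.59  0.45]
[0. 0. 0.] [ 0.01 -0.59  0.45]
[0. 0. 0.] [ 0.01 -0.59  0.45]
[0. 0. 0.] [ 0.01 -0.59  0.45]
```

Emit:
arm_command(
  targets=[0,0,0,0,-0.3,0.3,0,0,0,0,0,-0.6,0.45,0,0,0,0,0,-0.8,0.6,0,0,0,0,0,-0.8,0.6,0,0,0,0,0,-0.8,0.6,0,0,0,0,0,-0.8,0.6,0,0,0,0,0,-0.8,0.6,0,0,0,0,0,-0.8,0.6,0,0,0,0,0,-0.8,0.6,0,0,0,0,0,-0.6,0.45,0,0,0,0,0,-0.4,0.3,0,0,0,0,0,-0.2,0.15,0],
)

```text
time: 27.18
ee_pos: [0.4865, -0.3254, 0.2963]
eef_rot: [0.389, 0.593, -0.392, 0.586]
ft_force: [-0.1, -0.2, -2.6]
width: 0.0319
```

```bash
python3 - <<'E'
from hook import *
cyl((.497,-.320,.305),23.6,2,14,arc=False)
im=camera('scene');crop(im,240,90,130,130,6,'pics/h1.png')
im=camera('top');crop(im,240,120,150,120,5,'pics/h2.png')
E
```

```text
t 27.1833 from [ 0.4865 -0.3254  0.2963] yaw 23.016567629464806 dyaw 0.5834323705352062 w 0.03185826223558346 F [-0.12   -0.1755 -2.5626]
[-0.007 -0.007  0.012] [-0.17  0.24 -0.02]
[-0.006  0.     0.   ] [-0.17  0.24 -0.02]
```

View pics/h1.png

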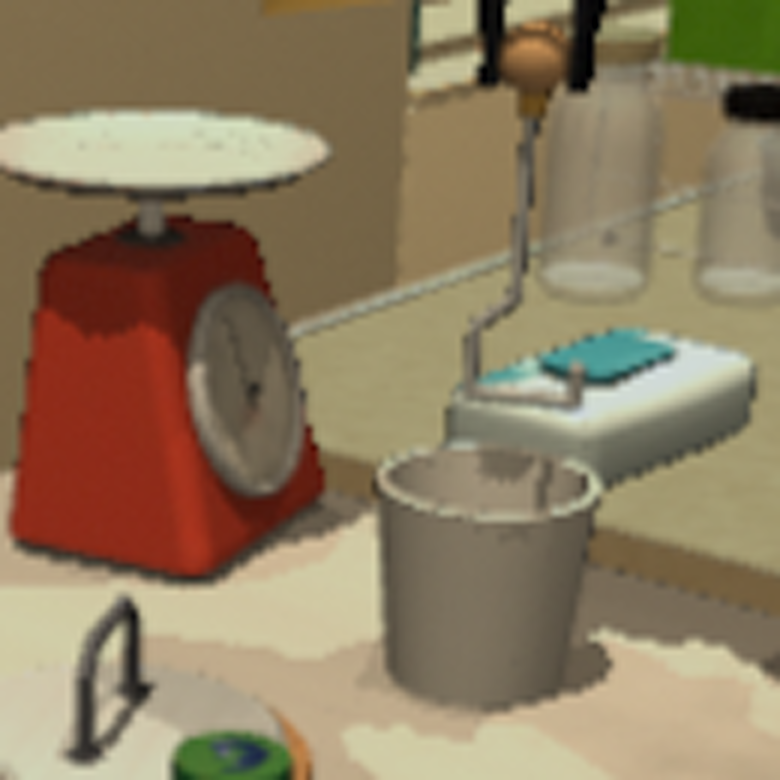

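View pics/h2.png

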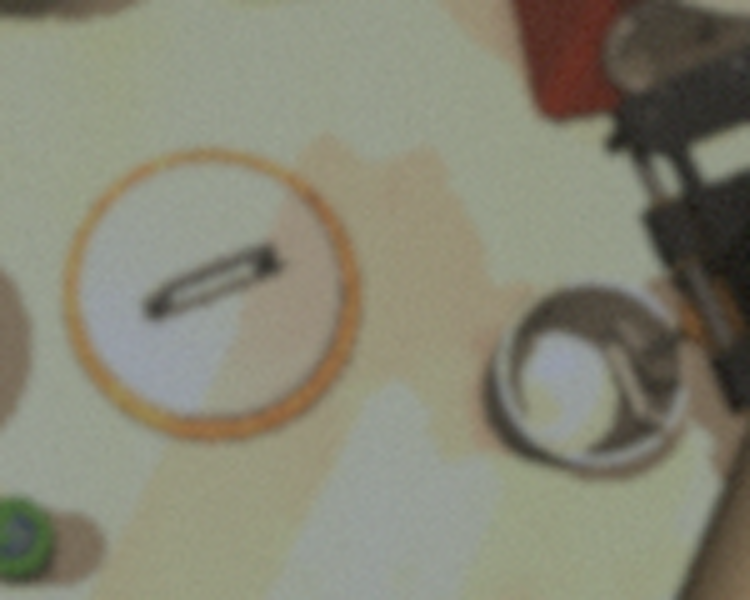

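```bash
python3 - <<'E'
from hook import *
f=lambda x,y,k=5,x0=240,y0=120:((x+.5)/k-.5+x0,(y+.5)/k-.5+y0)
a=at('top',f(610,335),.151);b=at('top',f(648,420),.151);print(a,b,(a+b)/2,np.linalg.norm(a-b))
print('crock',at('top',f(592,376),.105))
g=lambda x,y:f(x,y,6,240,90)
print('tri',tri(f(610,335),g(473,392)),tri(f(648,420),g(577,398)))
E
```

```text
[ 0.5029 -0.3161  0.151 ] [ 0.4564 -0.3355  0.151 ] [ 0.4796 -0.3258  0.151 ] 0.05037771750247257
crock [ 0.4876 -0.3173  0.105 ]
tri [ 0.503  -0.3171  0.1481] [ 0.4563 -0.3357  0.1506]
```

Emit:
arm_command(
  targets=[0,0,0,0,0.15,-0.07,0,0,0,0,0,0.15,-0.07,0,0,0,0,0,0.13,-0.06,0,0,0,0,0,0,0,0,0,0,0,0,0,0,0],
)

```text
time: 27.7
ee_pos: [0.4985, -0.3097, 0.2956]
eef_rot: [0.387, 0.595, -0.389, 0.587]
ft_force: [-0.6, -0.3, -1.3]
width: 0.0317
```

```bash
python3 - <<'E'
from hook import *
cyl((.497,-.320,.305),23.6,2,1,arc=False)
im=camera('top');crop(im,330,165,60,60,10,'pics/h3.png')
E
```

```text
t 27.7 from [ 0.4985 -0.3097  0.2956] yaw 23.424957790664905 dyaw 0.17504220933508918 w 0.031725422305772244 F [-0.5604 -0.2704 -1.3224]
[-0.002 -0.01   0.009] [-0.19 -0.11  0.18]
```

View pics/h3.png

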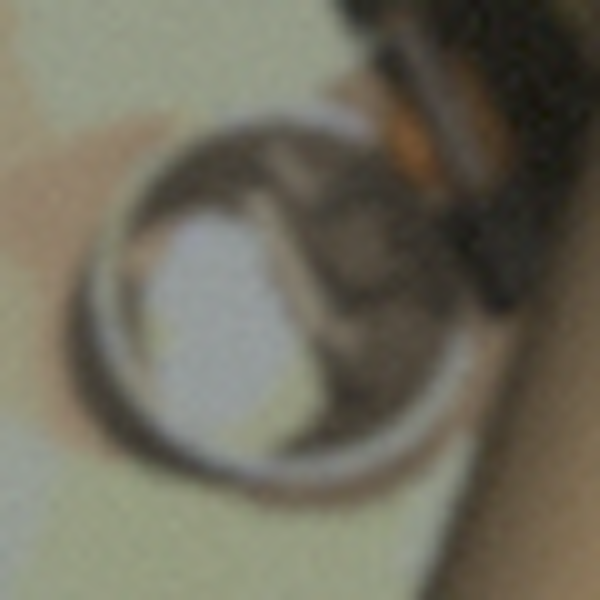

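Emit:
arm_command(
  targets=[0,0,0,0.2,-0.12,0.1,0,0,0,0,0.3,-0.12,0.1,0,0,0,0,0.3,0,0,0,0,0,0,0.2,0,0,0,0,0,0,0,0,0,0],
)

```text
time: 28.17
ee_pos: [0.4944, -0.3168, 0.2677]
eef_rot: [0.387, 0.595, -0.388, 0.588]
ft_force: [-0.9, 0.9, -2.8]
width: 0.032
```

```bash
python3 - <<'E'
from hook import *
cyl((.495,-.317,.17),23.6,4,1,arc=False)
im=camera('top');crop(im,330,165,60,60,10,'pics/h4.png')
im=camera('scene');crop(im,270,110,90,110,6,'pics/h5.png')
E
```

```text
t 28.1667 from [ 0.4944 -0.3168  0.2677] yaw 23.479698181513974 dyaw 0.12030181848604116 w 0.031950234481578375 F [-0.9374  0.8521 -2.793 ]
[-0.001 -0.01   0.009] [0.98 0.01 0.  ]
```

View pics/h4.png

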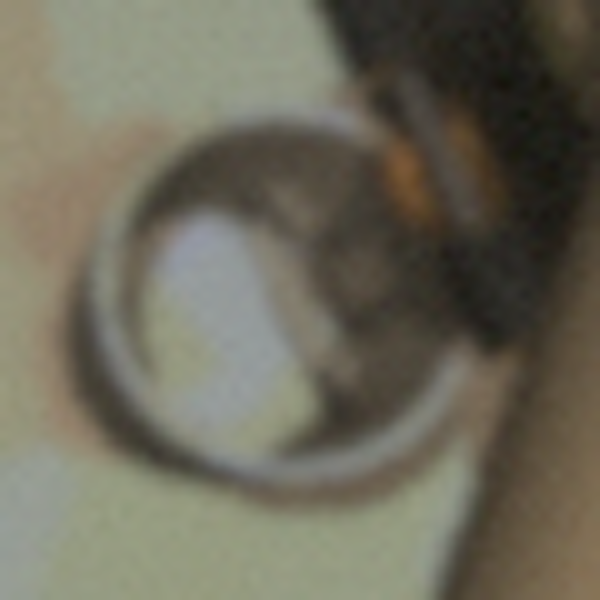

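View pics/h5.png

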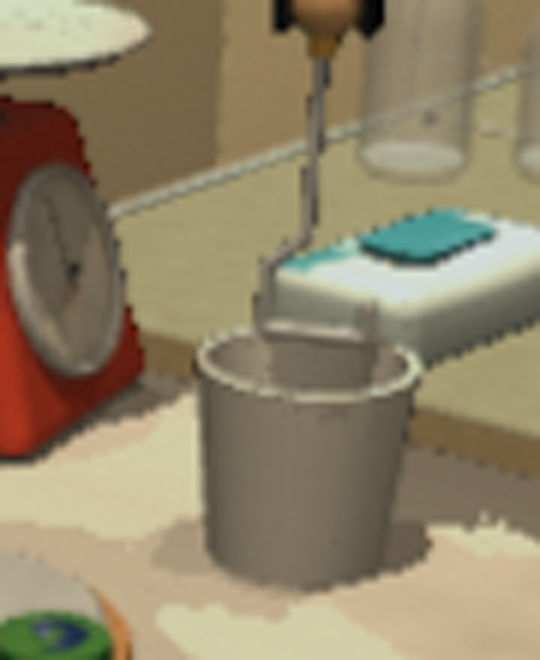

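Emit:
arm_command(
  targets=[0,-0.01,0.01,0.3,0.02,0,0,0,0,0,0.5,0.03,0,0,0,0,0,0.6,0.03,0,0,0,0,0,0.6,0.02,0,0,0,0,0,0.6,0,0,0,0,0,0,0.6,0,0,0,0,0,0,0.4,0,0,0,0,0,0,0.1,0,0,0,0,0,0,0,0,0,0],
)

```text
time: 29.02
ee_pos: [0.4984, -0.3157, 0.1717]
eef_rot: [0.388, 0.59, -0.387, 0.593]
ft_force: [0.2, 0.5, -2.5]
width: 0.0316
```

```bash
python3 - <<'E'
from hook import *
cyl((.495,-.317,.16),23.6,2,1,arc=False)
im=camera('scene');crop(im,270,110,90,110,6,'pics/h6.png')
E
```

```text
t 29.0167 from [ 0.4984 -0.3157  0.1717] yaw 23.50313896896334 dyaw 0.0968610310366671 w 0.031565598561758314 F [ 0.2284  0.4918 -2.4612]
[-0.001  0.003 -0.003] [ 0.23 -0.07 -0.  ]
```

View pics/h6.png

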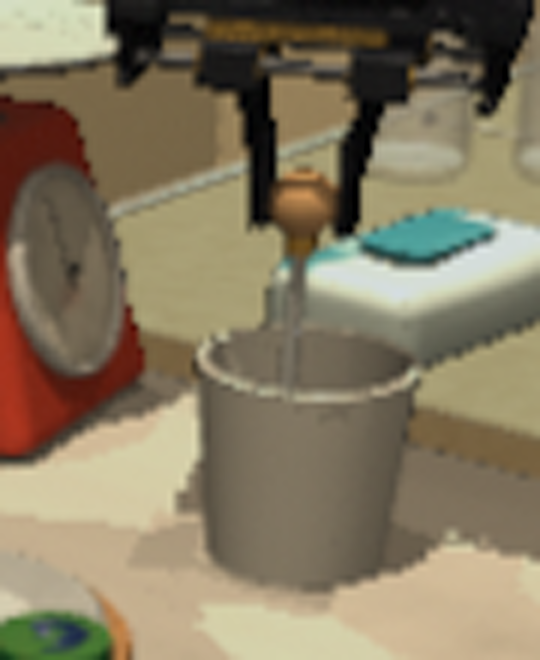

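Emit:
arm_command(
  targets=[0,0,0,0.1,0,0,0,0,0,0,0.1,0,0,0,0,0,0,0.1,0,0,0,0,0,0,0.08,0,0,0],
)

```text
time: 29.4
ee_pos: [0.5, -0.3166, 0.1649]
eef_rot: [0.388, 0.588, -0.387, 0.594]
ft_force: [0.5, 0.1, -1.9]
width: 0.032
```

Emit:
arm_command(
  targets=[0,0,0,0.06,0,0,0,0,0,0,0.06,0,0,0],
)

```text
time: 29.57
ee_pos: [0.5003, -0.3168, 0.162]
eef_rot: [0.388, 0.588, -0.388, 0.595]
ft_force: [0.2, -0.3, -1.7]
width: 0.0319
```

Emit:
arm_command(
  targets=[0,0,0,0.08,-0.05,0,0,0,0,0,0.08,-0.05,0,0],
)

```text
time: 29.73
ee_pos: [0.4995, -0.3179, 0.1594]
eef_rot: [0.388, 0.587, -0.387, 0.596]
ft_force: [1.2, 0.8, 15.6]
width: 0.0311
```

Emit:
arm_command(
  targets=[0,0,0,0.07,-0.05,0,0,0,0,0,0.07,-0.05,0,0],
)

```text
time: 29.9
ee_pos: [0.4999, -0.32, 0.1596]
eef_rot: [0.388, 0.584, -0.387, 0.599]
ft_force: [-0.3, 1.2, 7.9]
width: 0.0315
```

Emit:
arm_command(
  targets=[0,0,0,0,0,0,0,0,0,0,0,0,0,0],
  newtons=9,
)

```text
time: 30.07
ee_pos: [0.5003, -0.3205, 0.1606]
eef_rot: [0.388, 0.583, -0.387, 0.6]
ft_force: [-0.6, 0.2, -2.4]
width: 0.0331
```

Emit:
arm_command(
  targets=[0,0,0,0,0,0,0.4,0,0,0,0,0,0,0.42,0,0,0,0,0,0,0.45,0,0,0,0,0,0,0.5,0,0,0,0,0,0,0.55],
)

```text
time: 30.48
ee_pos: [0.5002, -0.3204, 0.1604]
eef_rot: [0.388, 0.583, -0.387, 0.6]
ft_force: [0.2, -0.4, 1.2]
width: 0.044
```

```bash
python3 - <<'E'
from hook import *
cyl((.495,-.317,.16),23.6,2,1,arc=False)
im=camera('scene');crop(im,270,110,90,110,6,'pics/h7.png')
E
```

```text
t 30.4833 from [ 0.5002 -0.3204  0.1604] yaw 23.539785387049992 dyaw 0.06021461295000563 w 0.043989379932064455 F [ 0.1825 -0.3768  1.221 ]
[-0.001  0.023 -0.018] [ 0.01 -0.07 -0.11]
```

View pics/h7.png

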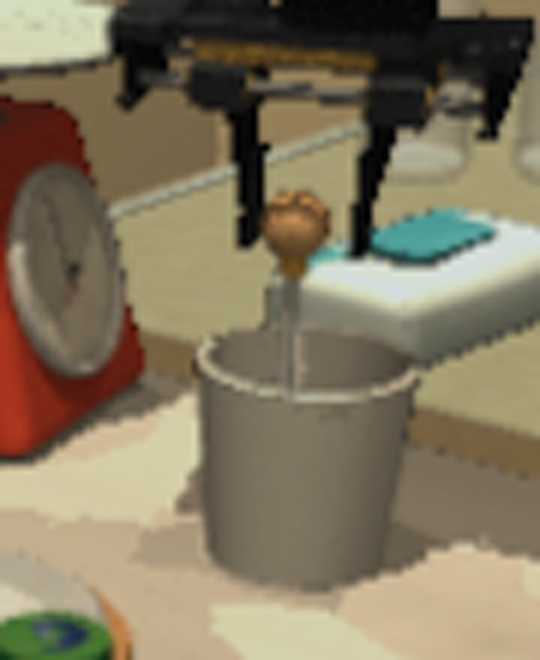

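Released, and the lifter stands in the crock. I'll open fully and then retreat straight up.

Emit:
arm_command(
  targets=[0,0,0,0,0,0,0.7,0,0,0,0,0,0,0.8,0,0,0,0,0,0,0.9,0,0,0,0,0,0,1,0,0,0,0,0,0,1,0,0,0,0,0,0,1,0,0,0,0,0,0,1,0,0,0,0,0,0,1],
)

```text
time: 31.2
ee_pos: [0.5001, -0.3206, 0.1604]
eef_rot: [0.388, 0.583, -0.387, 0.599]
ft_force: [0.9, -0.2, -0.6]
width: 0.0854
```

```bash
python3 - <<'E'
from hook import *
cyl((.495,-.317,.16),23.6,2,1,arc=False)
im=camera('scene');crop(im,270,110,90,110,6,'pics/h8.png')
E
```

```text
t 31.2 from [ 0.5001 -0.3206  0.1604] yaw 23.530152961963555 dyaw 0.06984703803644265 w 0.0854389887700995 F [ 0.9347 -0.2265 -0.6173]
[-0.001  0.023 -0.018] [ 0.01 -0.06 -0.11]
```

View pics/h8.png

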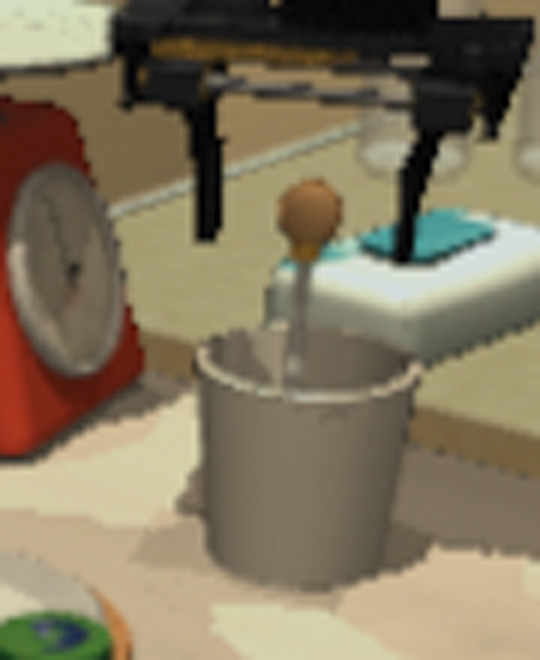

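Emit:
arm_command(
  targets=[0,0,0,-0.2,0,0,1,0,0,0,-0.4,0,0,1,0,0,0,-0.6,0,0,1,0,0,0,-0.8,0,0,1,0,0,0,-0.8,0,0,1,0,0,0,-0.8,0,0,1,0,0,0,-0.8,0,0,1,0,0,0,-0.4,0,0,1,0,0,0,0,0,0,1,0,0,0,0,0,0,1],
)

```text
time: 32.08
ee_pos: [0.4973, -0.3186, 0.2918]
eef_rot: [0.388, 0.583, -0.387, 0.6]
ft_force: [0.1, -0.2, -0.3]
width: 0.0868
```

```bash
python3 - <<'E'
from hook import *
s=read_state();print(s['time'],s['ee_pos'],s['ft_force'])
im=camera('scene');crop(im,130,140,240,160,3,'pics/i1.png')
im=camera('top');crop(im,180,130,210,120,3,'pics/i2.png')
E
```

```text
32.0833 [ 0.4973 -0.3186  0.2918] [ 0.1399 -0.153  -0.3162]
```

View pics/i1.png

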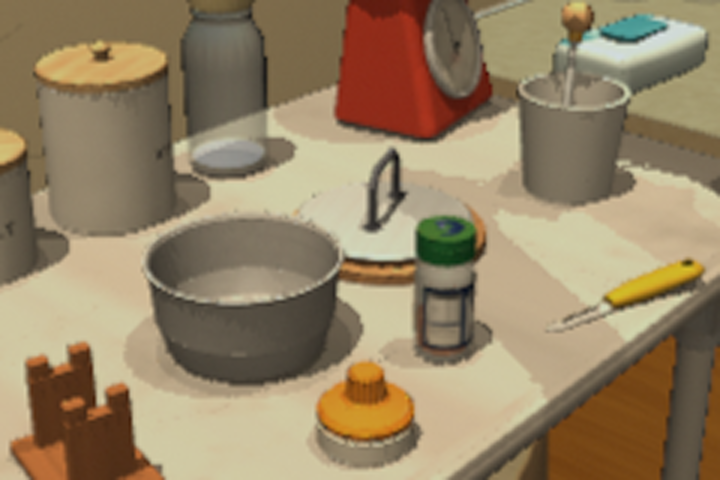

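View pics/i2.png

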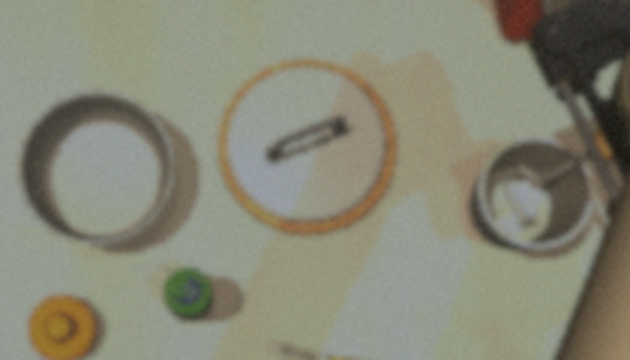

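Emit:
arm_command(
  targets=[0,0,0,0,0,0,1,0,0,0,0,0,0,1,0,0,0,0,0,0,1,0,0,0,0,0,0,1,0,0,0,0,0,0,1,0,0,0,0,0,0,1],
)

```text
time: 32.68
ee_pos: [0.4956, -0.3178, 0.2859]
eef_rot: [0.388, 0.586, -0.387, 0.597]
ft_force: [0.3, 0.1, -0.0]
width: 0.0872
```

```bash
python3 - <<'E'
from hook import *
f=lambda x,y,k=3,x0=180,y0=130:((x+.5)/k-.5+x0,(y+.5)/k-.5+y0)
print('lid',at('top',f(306,144),.023),'bowl rim',at('top',f(97,171),.077),'crock',at('top',f(534,196),.105))
print('timer',at('top',f(65,328),.04),'spice',at('top',f(189,293),.106))
im=camera('scene');crop(im,290,120,70,90,8,'pics/i3.png')
im=camera('top');crop(im,320,160,70,70,8,'pics/i4.png')
E
```

```text
lid [ 0.5506 -0.1063  0.023 ] bowl rim [0.5099 0.1005 0.077 ] crock [ 0.487  -0.3163  0.105 ]
timer [0.3588 0.1313 0.04  ] spice [0.3901 0.0076 0.106 ]
```

View pics/i3.png

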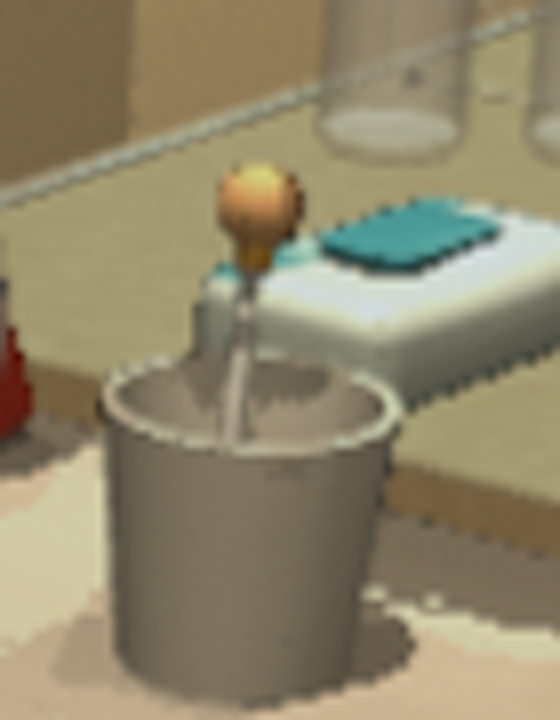

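View pics/i4.png

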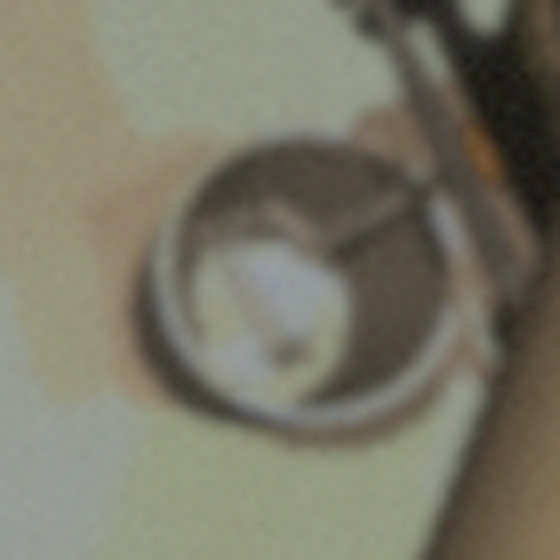

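The lifter stands at rest, leaning on the crock rim with its hook on the floor. The lid is centred and everything else is where it was, so I'll hand in.

```bash
python3 -c "
from bench import *
print(close_job())"
```

```text
the job is handed in; nothing more can be done
None
```

The job is handed in at about 33 s of the 66 s allowed; no verdict was reported. The lid is on the trivet and the lifter is standing, hook down, in the crock.

**What I did**
- I gripped the lifter by its ball, let it swing down at 15, 9 and then 7 N, and gripped it again at 60 N.
- I hooked the lid by its loop, lifted it level about 4 cm above the bowl and set it down on the trivet.
- I unhooked the lifter, lowered it into the crock until the hook touched the floor, released it and backed off straight up.

**Last checks from the pictures**

| Item | Result |
|---|---|
| Lid | flat on the trivet, centre about 2–3 mm from the trivet's centre |
| Lifter | standing still, hook on the crock floor, leaning on the rim with the ball well above it |
| Bowl, crock, timer, spice jar | within about 4 mm of where they started |
| Gripper | well above the crock, touching nothing, no load on the wrist |

**What went wrong or disagreed**
- **First grip:** it failed. The ball slipped out while I was lifting and the lifter fell back against its rest, but I picked it up again from there. The hook's mouth then pointed along the line between the fingers instead of across it, so I turned the tool to suit.
- **Fingertip position:** in the pictures the fingertips sit only about 3 mm ahead of the reported TCP, not the stated 22 mm. That explains the first slip, and I allowed for it afterwards.
- **Crock contact:** touching the crock floor briefly pushed back with about 16 N.

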